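# Gang drawer feet in a clamping jig

### The arm

A 7-joint arm with a two-finger parallel gripper is mounted at the origin on the work surface. World frame = base frame: x ahead of the robot, y to its left, z up, the work surface at z = 0. Lengths are in mm, angles in rad, forces in N, time in s.
With the tool pointing down it reaches from about 425 to 1025 mm from the base axis. Payload 3.6 kg.
Tool frame: the origin (TCP) lies midway between the tips of the shut fingers; the grasp point (between the pads) lies 19 mm behind it (bot.grasp_offset is the distance from the TCP to the grasp point, in mm); z points along the fingers, y is the direction in which the jaws open and shut (so a half turn about z gives the same grasp; the last joint's range is limited). The gripper opens to 85 mm and grips with 20 to 120 N. Pads are 22 mm wide; open, the fingers measure 114 mm over their backs; the gripper's body (76 mm by 85 mm) begins 54 mm behind the grasp point. The pads swing forward as they close: fully open they stand 13 mm farther back than shut.
Start: joints at [-1.349, 0.591, 0.048, 1.609, -0.033, 0.943, -0.034], TCP at [224.474, 689.377, 231.302] pointing down, gripper open.
Joint ranges: [-2.69, 2.69], [-0.47, 2.24], [-1.27, 1.36], [0.19, 2.51], [-1.53, 4.68], [0.08, 2.07], [-3.09, 3.09]. Speed limits (rad/s): [2.57, 2.57, 3.14, 3.14, 3.14, 3.14, 3.14].

### API

Orientations are given as a unit quaternion [w, x, y, z].
In Python, from bench import bot, cams gives the robot as it stands. The module is installed in compiled form; this text tells all that it offers.
- The arm moves only by the tool move_arm, never from a script. Its argument "moves" is a list of rows, each an object with "fingers": the closure, from -1 (fully open) to 1 (shut), so that 0 is half open; "xyz": the shift along the tool's x, y, z as a fraction of full scale, a list of three; "yaw": the turn about the tool's z as a fraction of full scale. In form: [{"fingers": fingers, "xyz": [dx, dy, dz], "yaw": yaw}, ...]. A call has 1 to 12 rows; each row is the pose to reach, as a shift and turn from the pose measured when the call began, along the tool's axes at that moment; what a row does not reach only later rows make up. Full scale, the value 1, is 250 mm for a shift and pi/2 rad for a turn. A row lasts 1/10 s, in which the tool goes at most 50 mm and 8.59 degrees, less where a joint would pass 70% of its speed; a pose out of reach is approached as far as the arm can. A call with a number of a shift or a turn outside -1 to 1 is refused whole. A call with a gripper value outside its range is refused whole. The fingers move at their own pace and stop on an object; the grip force is fixed at half the most. Time passes only in rows, so rows that repeat a pose let the fingers close. It gives the time, the measured TCP pose, the force and the opening at its end, in the units of the state.
- bot.read_state(): the state, without advancing time (a new reading comes with each control period).
- cams.camera(name): name is "scene" or "top"; returns (picture, depth): 400x640x3 uint8, red, green, blue; 400x640 float32, mm along the optical axis (not along the pixel's ray), 0 where there is no reading.
- cams.camera_info(name): a dict with "mtx" (3x3 intrinsics, pixels), "rvec" (rotation vector, rad) and "tvec" (3), from world to camera coordinates, as OpenCV has them. Camera axes: x right, y down, z forward; pixel columns grow to the right and rows downward; lengths in mm; the calibration is good to about 2 mm. A picture is of the moment at which its call begins. camera_info takes no time and is no camera call.
- bot.close_job(): hands the job in, once; it reports no verdict.
The state is a dict: "time_s": time; "qpos": joint angles; "qd": joint speeds; "tau": joint torques, N m; "ee_pos": TCP position; "eef_rot": TCP orientation; "ft_force": force on the tool from outside, world axes, zero at the start; "wrist_torque": the same for the moment, N m; "gripper_width": opening from 0.0 (shut) to 1.0 (fully open).
Only numpy, scipy, OpenCV 4.12 (cv2) and the standard library are available. Lean on these libraries where they do the work, as an engineer would, in place of code of your own. Each camera call takes 0.05 s, during which the arm holds its last target. There are 200 camera calls.

### The job

Clear the stepped plywood offcut out of the jig into the scrap tray, then set every drawer foot lying on the bench upright in the jig's channel, side by side with their long sides across the channel. Slide the fence up until you feel the whole row pressed tight against the end stop, then turn the fence's knurled thumbscrew clockwise until you feel it seat, make it snug and stop there: do not overtighten it. Leave the other things on the bench alone.

Things in the scene. Friction and masses are not known exactly. Their poses are not given: they have to be found in the camera images.
- jig: Fixed plywood bed, 130 (x) by 310 (y) mm, 18 mm thick; origin at the centre of its underside on the bench, z up. On its top run two steel guide rails along its y, 5 mm high and 6 mm wide, their inner faces at x = +-34 mm: the 68 mm channel for the drawer feet. The channel's floor is the bed's top (z = 18 mm). At its +y end stands the end stop, at its -y end the sliding fence
- end_stop: Fixed dark wooden block across the +y end of the jig's channel, 100 (x) by 30 (y) by 42 mm high; origin at the lower edge of the face that looks along jig -y to the fence, in the middle of the channel, at the channel floor (jig y = +105 mm)
- stop_foot (a point): Point at the lower edge of the end stop's inner face, middle of the channel, on the channel floor; axes as the jig
- fence: Aluminium fence, 62 by 62 mm, front plate 41 mm high over the channel floor, block behind it 33 mm. Slides along the channel with 1.5 N of friction; axes as the jig. Origin at the foot of its front face (the face towards the end stop); the body extends 62 mm to -y of it, the screw axis lies 32 mm to -y. Its origin starts fully back or nearly (jig y = -75 to -61 mm) and can travel to jig y = +75 mm
- fence_face (a point): Middle of the fence's front face, 21 mm above the channel floor; axes as the jig
- lock_screw (a joint): Turn of the thumbscrew, rad; grows clockwise seen from above (tightening), range 0 to 6.2. It turns with about 0.14 N m of steady friction until its brake foot meets a strip hidden in the bed, somewhere between 2.3 and 4.4 rad (differs from start to start); from there its torque rises by about 0.3 N m per radian. At standstill friction may hide up to 0.14 N m either way. Stays where it is left
- screw_grip (a point): Centre of the thumbscrew's knurled steel head, on its vertical axis: a round head 27 mm across and 20 mm high (10 mm above and below this point), 63 mm above the channel floor, over the fence block; 20 mm of free room under it. The head does not rise or sink as it turns; the fence can also be pulled and pushed by it
- brake_foot: The brake foot inside the fence, unseen. The screw drives it down 3 mm per radian onto the hidden strip and so locks the fence; pressed on the strip its force rises by about 100 N per radian of the screw. Snug is 12 to 90 N (0.2 to 0.7 rad past first touch), best about 0.35 rad past it
- scrap_tray: Fixed open grey tray, 140 (x) by 130 (y) by 40 mm high, walls and floor 4 to 5 mm; origin at the centre of its underside on the bench
- offcut: Loose stepped piece of plywood left in the jig's channel: foot 54 (x) by 26 (y) by 18 mm, a step 24 by 26 mm on its -x half up to 32 mm; origin at the centre of its underside; 40 g
- foot_a: One of up to four equal loose drawer feet of pale wood (some starts have only two or three): block 60 (x) by 32 (y) by 30 mm high with a round spigot 20 mm across and 9 mm high on top; origin at the centre of its underside, its z up; about 70 g. Stands upright on the bench at the start
- foot_b: One of up to four equal loose drawer feet of pale wood (some starts have only two or three): block 60 (x) by 32 (y) by 30 mm high with a round spigot 20 mm across and 9 mm high on top; origin at the centre of its underside, its z up; about 70 g. Stands upright on the bench at the start
- foot_c: One of up to four equal loose drawer feet of pale wood (some starts have only two or three): block 60 (x) by 32 (y) by 30 mm high with a round spigot 20 mm across and 9 mm high on top; origin at the centre of its underside, its z up; about 70 g. Stands upright on the bench at the start
- foot_d: One of up to four equal loose drawer feet of pale wood (some starts have only two or three): block 60 (x) by 32 (y) by 30 mm high with a round spigot 20 mm across and 9 mm high on top; origin at the centre of its underside, its z up; about 70 g. Stands upright on the bench at the start
- glue: Bystander, to be left alone: glue bottle, 52 mm across, 130 mm high; origin at its underside
- screw_jar: Bystander, to be left alone: glass jar of 60 mm diameter, 70 mm high; origin at its underside
- paint_tin: Bystander, to be left alone: steel tin, 70 mm across, 80 mm high; origin at its underside
- tape_measure: Bystander, to be left alone: black tape measure, 62 by 34 by 58 mm; origin at its underside
- screwdriver: Bystander, to be left alone: screwdriver 190 mm long lying across; origin at its underside
- spool: Bystander, to be left alone: white spool, 60 mm across, 43 mm high; origin at its underside
- pencil_mug: Bystander, to be left alone: white mug, 76 mm across, 95 mm high; origin at its underside

How it is judged (in metres and radians):
On the way, in this order (a step that is already met when the one before it is completed fails the run):
1. the offcut lies in the scrap tray (x of offcut in the frame of scrap_tray between -0.066 and 0.066 m and y of offcut in the frame of scrap_tray between -0.061 and 0.061 m and z of offcut in the frame of scrap_tray below 0.05 m and linear speed of offcut below 0.03 m/s), for 0.2 s.
2. every drawer foot stands upright in the jig's channel, across it (x of foot_a in the frame of jig between -0.007 and 0.007 m and y of foot_a in the frame of jig between -0.065 and 0.105 m and z of foot_a in the frame of jig between 0.015 and 0.0215 m and angle between each of foot_a, foot_b, foot_c, foot_d's own z axis and vertical below 0.12 rad and angle between the x axis of each of foot_a, foot_b, foot_c, foot_d and the x axis of jig, either way round below 0.15 rad and x of foot_b in the frame of jig between -0.007 and 0.007 m and y of foot_b in the frame of jig between -0.065 and 0.105 m and z of foot_b in the frame of jig between 0.015 and 0.0215 m and x of foot_c in the frame of jig between -0.007 and 0.007 m and y of foot_c in the frame of jig between -0.065 and 0.105 m and z of foot_c in the frame of jig between 0.015 and 0.0215 m and x of foot_d in the frame of jig between -0.007 and 0.007 m and y of foot_d in the frame of jig between -0.065 and 0.105 m and z of foot_d in the frame of jig between 0.015 and 0.0215 m), for 0.2 s.
3. the fence presses the whole row against the end stop (2 N felt at the stop) (contact force between end_stop and anything else above 2 N), for 0.05 s.
4. the thumbscrew has seated: more than 12 N on its brake foot (contact force between brake_foot and anything else above 12 N), for 0.2 s.
At the end, for the whole second after the job is handed in: The offcut lies in the scrap tray; every drawer foot stands upright on the channel floor, centred within 7 mm and square within 0.15 rad, the row tight from end stop to fence (gaps under 4 mm at the ends, 3.5 mm between feet); the thumbscrew is seated with 12 to 90 N on its brake foot; all at rest (all of step 1 and all of step 2 and (y of foot_a in the frame of fence_face between 0.01 and 0.02 m or y of foot_b in the frame of fence_face between 0.01 and 0.02 m or y of foot_c in the frame of fence_face between 0.01 and 0.02 m or y of foot_d in the frame of fence_face between 0.01 and 0.02 m) and (y of foot_a in the frame of stop_foot between -0.02 and -0.01 m or y of foot_b in the frame of stop_foot between -0.02 and -0.01 m or y of foot_c in the frame of stop_foot between -0.02 and -0.01 m or y of foot_d in the frame of stop_foot between -0.02 and -0.01 m) and (distance between foot_a and foot_b below 0.0355 m or distance between foot_a and foot_c below 0.0355 m or distance between foot_a and foot_d below 0.0355 m) and (distance between foot_b and foot_a below 0.0355 m or distance between foot_b and foot_c below 0.0355 m or distance between foot_b and foot_d below 0.0355 m) and (distance between foot_c and foot_a below 0.0355 m or distance between foot_c and foot_b below 0.0355 m or distance between foot_c and foot_d below 0.0355 m) and (distance between foot_d and foot_a below 0.0355 m or distance between foot_d and foot_b below 0.0355 m or distance between foot_d and foot_c below 0.0355 m) and linear speed of each of foot_a, foot_b, foot_c, foot_d below 0.02 m/s and contact force between brake_foot and anything else above 12 N); the robot touches nothing.
It fails at once if a bystander is shoved more than 4 cm or knocked over (distance of any of glue, screw_jar, paint_tin, tape_measure, screwdriver, spool, pencil_mug from where it was at the start of the episode above 0.04 m or angle between any of glue, screw_jar, paint_tin, tape_measure, screwdriver, spool, pencil_mug's own z axis and vertical above 0.5 rad).
It fails at once if the thumbscrew is overtightened (more than 90 N on its brake foot) (contact force between brake_foot and anything else above 90 N).
Of foot_a, foot_b, foot_c, foot_d only 2 to 4 are there at a start; the rules pass over those that are not, and their reading is None.
At some moment in a run one of foot_a, foot_b, foot_c, foot_d may be knocked a few centimetres aside while the robot is not near it.
Once in a run the grip may slacken for a moment while it holds something.
It also fails if it takes over 210 s, if anything falls off the work surface, if the arm or the gripper's body presses on something with over 40 N, if the wrist force passes 120 N, or if a joint passes its speed limit or range.

## Working session

There is one attempt and no reset: what is moved stays moved. The work goes in short steps, Python scripts to look and compute and a tool call to move; the robot and the scene stay as the last step left them, time stands still between calls to the robot, and variables do not carry over. Pictures are saved under pics/ and viewed, about 12 in all and at most 16, crops included, and the job is handed in when it is done.

Besides the shell and the picture viewer there is one more tool, called after "Request:" in YAML: its name, and indented under it one key for each argument. move_arm: Moves the arm, as the interface text tells. Its arguments: {"type":"object","properties":{"moves":{"type":"array"}},"required":["moves"]}

```bash
mkdir -p pics; cat > h.py <<'E'
import numpy as np, cv2
from bench import bot, cams
def cam(n):
    p,d=cams.camera(n); i=cams.camera_info(n); return p,d,i
def save(p,name,crop=None,scale=1):
    if crop: x0,y0,x1,y1=crop; p=p[y0:y1,x0:x1]
    if scale!=1: p=cv2.resize(p,None,fx=scale,fy=scale,interpolation=cv2.INTER_CUBIC)
    cv2.imwrite('pics/'+name,p[:,:,::-1])
def cloud(d,i):
    K=np.array(i['mtx']);R=cv2.Rodrigues(np.array(i['rvec'],float))[0];t=np.array(i['tvec'],float).ravel()
    v,u=np.mgrid[0:d.shape[0],0:d.shape[1]]
    c=np.stack([(u-K[0,2])/K[0,0]*d,(v-K[1,2])/K[1,1]*d,d],-1)
    return (c-t)@R
def proj(P,i):
    return cv2.projectPoints(np.array(P,float).reshape(-1,3),np.array(i['rvec'],float),np.array(i['tvec'],float),np.array(i['mtx']),None)[0].reshape(-1,2)
def pixz(u,v,z,i):
    K=np.array(i['mtx']);R=cv2.Rodrigues(np.array(i['rvec'],float))[0];t=np.array(i['tvec'],float).ravel()
    o=-R.T@t; r=R.T@np.array([(u-K[0,2])/K[0,0],(v-K[1,2])/K[1,1],1]); return o+r*(z-o[2])/r[2]
E
python3 - <<'E'
from h import *
for n in('scene','top'):
    p,d,i=cam(n); save(p,n+'0.png'); np.savez('/tmp/'+n,p=p,d=d)
    R=cv2.Rodrigues(np.array(i['rvec'],float))[0]; print(n,np.array(i['mtx']).tolist(),-R.T@np.array(i['tvec']).ravel(),R.round(2).tolist())
s=bot.read_state();print(s)
E
```

```text
scene [[383.073300722461, 0.0, 317.2812061806752], [0.0, 383.073300722461, 195.65179108290337], [0.0, 0.0, 1.0]] [1191.32472034   77.11111324 1113.84156686] [[-0.22, 0.97, 0.01], [0.83, 0.2, -0.53], [-0.52, -0.1, -0.85]]
top [[463.95674472991243, 0.0, 326.10977747350995], [0.0, 463.95674472991243, 196.99418972638057], [0.0, 0.0, 1.0]] [ 293.78468448  -28.37797846 1362.66808827] [[0.01, -1.0, 0.02], [-0.98, -0.01, -0.18], [0.18, -0.01, -0.98]]
{'time_s': 0.1, 'qpos': array([-1.34948389,  0.59203384,  0.04829054,  1.60970827, -0.03332927,
        0.94270495, -0.03367936]), 'qd': array([ 0.00107044, -0.00298391, -0.00014144, -0.00112076,  0.00045149,
        0.0022551 ,  0.00196801]), 'tau': array([ 4.80888775e-03, -5.49992537e+01,  1.55307792e+00, -1.98824519e+01,
        9.68917622e-03,  3.82083250e-03, -8.03191114e-06]), 'ee_pos': array([224.22957449, 688.65882696, 230.24488441]), 'eef_rot': array([-1.19054027e-04,  1.56710144e-01,  9.87644106e-01, -1.01788124e-03]), 'ft_force': array([-0.31624839, -0.59911006, -0.07751093]), 'wrist_torque': array([ 0.01695485, -0.05280026, -0.03319703]), 'gripper_width': 0.9987655547360098}
```

View pics/scene0.png

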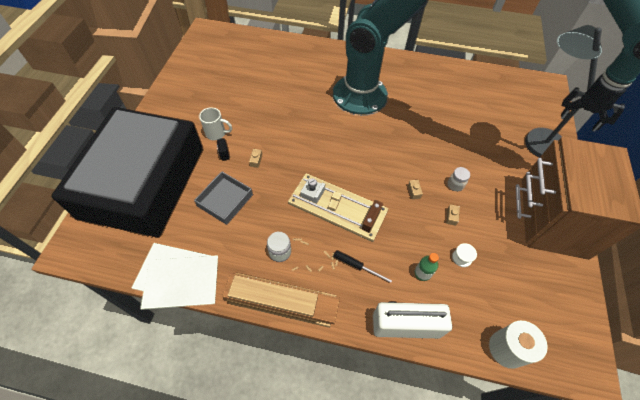

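View pics/top0.png

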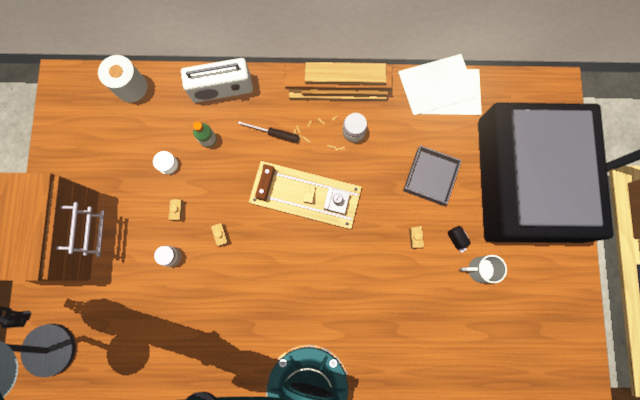

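The top view shows three feet at (175,209), (219,235) and (417,238). The jig is at (305,195), the offcut at (309,196) and the tray at (432,175). Next I'll fit them from the depth.

```bash
cat >> h.py <<'E'
def rect(P,win,zr,):
    m=(P[...,0]>win[0])&(P[...,0]<win[1])&(P[...,1]>win[2])&(P[...,1]<win[3])&(P[...,2]>zr[0])&(P[...,2]<zr[1])
    q=P[m]
    if len(q)<4: return None
    r=cv2.minAreaRect(q[:,:2].astype(np.float32)); return np.round(r[0],1),np.round(r[1],1),round(r[2],1),len(q),np.round(np.median(q[:,2]),1),np.round(q[:,:2].mean(0),1)
E
python3 - <<'E'
from h import *
z=np.load('/tmp/top.npz'); i=cams.camera_info('top'); P=cloud(z['d'],i)
for u,v in((175,209),(219,235),(417,238)):
    c=pixz(u,v,30,i); w=(c[0]-50,c[0]+50,c[1]-50,c[1]+50)
    print('foot',c.round(),rect(P,w,(22,34)),'spig',rect(P,w,(35,44)))
for u,v in((305,195),):
    c=pixz(u,v,18,i); w=(c[0]-200,c[0]+200,c[1]-200,c[1]+200)
    for zr in((12,100),(44,66),(70,100),(28,70)): print('jig',zr,c.round(),rect(P,w,zr))
c=pixz(432,175,20,i); w=(c[0]-110,c[0]+110,c[1]-110,c[1]+110);print('tray',rect(P,w,(20,50)),rect(P,w,(33,50)))
c=pixz(309,196,36,i); w=(c[0]-30,c[0]+30,c[1]-30,c[1]+30);print('off',rect(P,w,(30,60)),rect(P,w,(44,60)))
save(z['p'],'jig0.png',(240,150,370,235),6)
E
```

```text
foot [493. 389.  30.] (array([493.8, 389.5]), array([33.6, 59.2]), 89.1, 182, np.float64(29.7), array([492.5, 387.7])) spig (array([493.4, 388.3]), array([29.1, 55.4]), 88.5, 52, np.float64(38.3), array([493. , 388.4]))
foot [419. 259.  30.] (array([422.8, 258.7]), array([60.8, 33.3]), 21.0, 178, np.float64(30.2), array([422.8, 257.6])) spig (array([424. , 258.5]), array([53. , 25.4]), 19.4, 54, np.float64(38.1), array([423.4, 258.5]))
foot [ 416. -310.   30.] (array([ 420.9, -310.3]), array([60.9, 33.5]), 1.0, 165, np.float64(30.6), array([ 420.8, -309.8])) spig (array([ 417.9, -310.8]), array([49.8, 28.4]), 7.5, 56, np.float64(37.3), array([ 421.4, -310.1]))
jig (12, 100) [541.  15.  18.] (array([6.181e+02, 2.000e-01]), array([316.6, 297.9]), 79.7, 5144, np.float64(21.4), array([562.6,   6.9]))
jig (44, 66) [541.  15.  18.] (array([633.2,  -4.2]), array([283.2, 261.2]), 80.8, 896, np.float64(56.7), array([556.5,  12.8]))
jig (70, 100) [541.  15.  18.] (array([653. , -19.3]), array([221.9, 246.2]), 72.0, 279, np.float64(81.8), array([ 663.9, -113.9]))
jig (28, 70) [541.  15.  18.] (array([629.4,   1.6]), array([297.2, 266.5]), 81.6, 1177, np.float64(53.8), array([568.1,  10.7]))
tray (array([ 605. , -361.8]), array([131. , 143.1]), 70.1, 492, np.float64(37.6), array([ 605.8, -365.2])) (array([ 605. , -361.8]), array([130.9, 143.1]), 70.2, 324, np.float64(40.4), array([ 604.8, -363. ]))
off (array([541.8,   1.8]), array([26.2, 49.8]), 80.3, 153, np.float64(44.1), array([539.7,   1.6])) (array([529.5,   3.8]), array([26. , 23.9]), 79.4, 77, np.float64(50.8), array([529. ,   3.3]))
```

View pics/jig0.png

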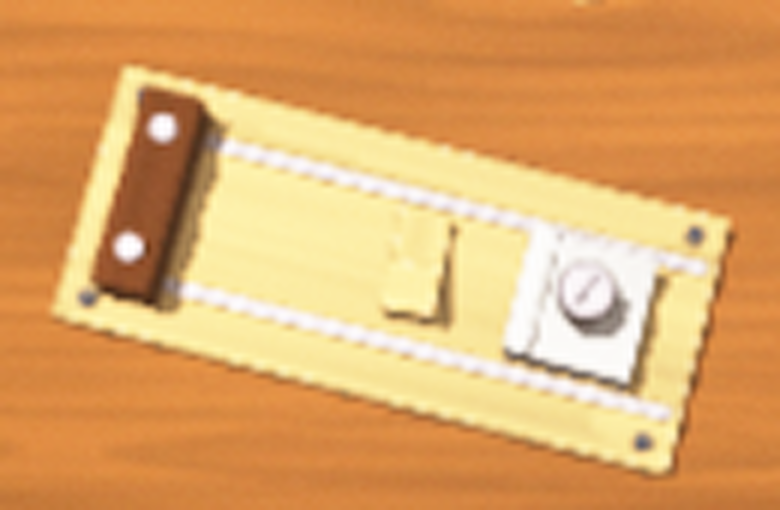

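```bash
python3 - <<'E'
from h import *
i=cams.camera_info('top')
def w(u,v,z): return pixz(240+(u-2.5)/6,150+(v-2.5)/6,z,i)[:2]
C=[w(*c,18) for c in((125,65),(735,215),(670,475),(52,318))]
print(np.round(C,1)); c=np.mean(C,0)
yd=(C[0]+C[3]-C[1]-C[2])/2; xd=(C[0]-C[3]+C[1]-C[2])/2
print('centre',c,np.linalg.norm(yd),np.linalg.norm(xd),np.arctan2(-yd[0],yd[1]),np.arctan2(xd[1],xd[0]))
t=np.arctan2(-yd[0],yd[1]); R=np.array([[np.cos(t),-np.sin(t)],[np.sin(t),np.cos(t)]])
for n,a in dict(fencefrontR=(535,220,59),fencefrontL=(505,352,59),fencebackR=(660,260,51),fencebackL=(632,386,51),knob=(588,288,91)).items(): print(n,w(*a).round(1),((w(*a)-c)@R).round(1))
z=np.load('/tmp/top.npz');P=cloud(z['d'],i)
kn=w(588,288,91); print('knob',rect(P,(kn[0]-35,kn[0]+35,kn[1]-35,kn[1]+35),(84,100)))
# rail mask / scene cam check
z2=np.load('/tmp/scene.npz');i2=cams.camera_info('scene');P2=cloud(z2['d'],i2)
print('knob2',rect(P2,(kn[0]-35,kn[0]+35,kn[1]-35,kn[1]+35),(84,100)))
for x,y in((493,389),(422.8,258.5),(421,-310)): print(rect(P2,(x-50,x+50,y-50,y+50),(24,36)),rect(P2,(x-50,x+50,y-50,y+50),(37,44)))
print('tray',rect(P2,(495,715,-470,-250),(20,50)));print('off',rect(P2,(510,570,-28,32),(30,60)),rect(P2,(510,570,-28,32),(45,60)))
for Q in(P,P2):
    J=(Q[...,:2]-c)@R; m=(abs(J[...,0])<64)&(J[...,1]<143)&(J[...,1]>85)&(Q[...,2]>55)&(Q[...,2]<70); r=cv2.minAreaRect(J[m].astype(np.float32)); print('stop',r,m.sum())
E
```

```text
[[ 644.   149. ]
 [ 571.4 -154. ]
 [ 442.3 -121.6]
 [ 516.3  180.4]]
centre [543.48042457  13.44708342] 311.2607238232813 132.33355371367318 -0.23775882795658038 -0.24298673646605456
fencefrontR [559.4 -54.4] [ 31.5 -62.2]
fencefrontL [495.4 -40.6] [-33.9 -63.9]
fencebackR [ 542.1 -114.7] [  28.9 -124.9]
fencebackL [ 481.  -101.3] [ -33.7 -126.3]
knob [521.  -78.6] [ -0.2 -94.8]
knob (array([520.5, -78.7]), array([25.7, 24.3]), 46.1, 78, np.float64(91.7), array([520.8, -78.6]))
knob2 (array([521.5, -76.9]), array([28. , 26.5]), 21.5, 56, np.float64(89.1), array([523.6, -75.9]))
(array([496.3, 392.5]), array([32.8, 63.2]), 89.8, 142, np.float64(29.1), array([497.1, 391.3])) (array([487.1, 389.1]), array([37.5, 15.6]), 7.5, 18, np.float64(39.0), array([493.8, 389.9]))
(array([423.7, 261.7]), array([63.9, 32.8]), 18.5, 131, np.float64(28.9), array([426.3, 260.8])) (array([424.5, 259.7]), array([16. , 18.2]), 41.4, 20, np.float64(39.3), array([424.8, 260. ]))
(array([ 421.8, -308.1]), array([62.5, 33.3]), 3.3, 111, np.float64(29.0), array([ 424.9, -306.7])) (array([ 422.4, -307.1]), array([14.3, 15.7]), 32.4, 14, np.float64(38.3), array([ 422.6, -306.6]))
tray (array([ 605.3, -359.2]), array([134.8, 142.4]), 70.3, 497, np.float64(33.3), array([ 605.7, -359.9]))
off (array([543.4,   3.9]), array([26.6, 54.8]), 79.5, 134, np.float64(38.4), array([543.6,   4.2])) (array([529.8,   6.4]), array([25.7, 27.8]), 81.1, 51, np.float64(48.9), array([530.1,   6.5]))
stop ((1.6349067687988281, 120.21800231933594), (31.241636276245117, 99.64598083496094), 88.9513931274414) 355
stop ((1.4875106811523438, 123.08747863769531), (29.953460693359375, 102.41104125976562), 89.69908142089844) 268
```

```bash
cat >> h.py <<'E'
from scipy.spatial.transform import Rotation as Ro
JC=np.array([544.7,14.3]); JT=-0.24
def jig(x,y): 
    c,s=np.cos(JT),np.sin(JT); return JC+np.array([c*x-s*y,s*x+c*y])
def tojig(p):
    c,s=np.cos(JT),np.sin(JT); d=np.array(p[:2])-JC; return np.array([c*d[0]+s*d[1],-s*d[0]+c*d[1]])
def go(x,y,z,ang=None):
    s=bot.read_state(); q=s['eef_rot']; R=Ro.from_quat([q[1],q[2],q[3],q[0]]).as_matrix()
    d=R.T@(np.array([x,y,z])-s['ee_pos'])
    cur=np.degrees(np.arctan2(R[1,1],R[0,1]))
    print('at',s['ee_pos'].round(1),'jaw',round(cur,1),'w',round(s['gripper_width'],3),'F',s['ft_force'].round(1),'t',round(s['time_s'],1),'q7',s['qpos'][6].round(2),'q1',s['qpos'][0].round(2))
    print(' xyz',(d/250).round(4).tolist(), 'tilt z',R[:,2].round(3))
    if ang is not None:
        a=(ang-cur+90)%180-90  # world turn (ccw from above), tool z down -> minus
        print(' yaw',round(-a/90,4),'or',round(-(a-180*np.sign(a))/90,4))
E
python3 -c "
from h import *
go(538.7,3.6,200,80)"
```

```text
at [224.2 688.7 230.2] jaw 72.0 w 0.999 F [-0.3 -0.6 -0.1] t 0.1 q7 -0.03 q1 -1.35
 xyz [-2.0443, -2.216, 0.1257] tilt z [-0.001 -0.002 -1.   ]
 yaw -0.0892 or 1.9108
```

Request:
move_arm:
  moves:
    - {"fingers": 0,"xyz": [-0.2,-0.21,0],"yaw": 0}
    - {"fingers": 0,"xyz": [-0.4,-0.43,0],"yaw": 0}
    - {"fingers": 0,"xyz": [-0.6,-0.65,0],"yaw": 0}
    - {"fingers": 0,"xyz": [-0.8,-0.87,0],"yaw": -0.089}
    - {"fingers": 0,"xyz": [-0.92,-1.0,0],"yaw": -0.089}
    - {"fingers": 0,"xyz": [-0.92,-1.0,0],"yaw": -0.089}
    - {"fingers": 0,"xyz": [-0.92,-1.0,0],"yaw": -0.089}
    - {"fingers": 0,"xyz": [-0.92,-1.0,0],"yaw": -0.089}

```text
time_s: 0.9
ee_pos: [368.3, 372.1, 230.3]
eef_rot: [0.0, 0.093, 0.996, -0.004]
ft_force: [0.9, -0.1, -0.3]
gripper_width: 0.5
```

```bash
python3 -c "
from h import *
go(538.7,3.6,150,80)"
```

```text
at [368.3 372.1 230.3] jaw 79.4 w 0.5 F [ 0.9 -0.1 -0.3] t 0.9 q7 0.52 q1 -0.91
 xyz [-0.9413, -1.3205, 0.3316] tilt z [-0.001 -0.007 -1.   ]
 yaw -0.007 or 1.993
```

Request:
move_arm:
  moves:
    - {"fingers": 0,"xyz": [-0.15,-0.2,0],"yaw": 0}
    - {"fingers": 0,"xyz": [-0.3,-0.4,0.05],"yaw": -0.007}
    - {"fingers": 0,"xyz": [-0.45,-0.6,0.1],"yaw": -0.007}
    - {"fingers": 0,"xyz": [-0.6,-0.8,0.15],"yaw": -0.007}
    - {"fingers": 0,"xyz": [-0.72,-1.0,0.2],"yaw": -0.007}
    - {"fingers": 0,"xyz": [-0.72,-1.0,0.2],"yaw": -0.007}
    - {"fingers": 0,"xyz": [-0.72,-1.0,0.2],"yaw": -0.007}
    - {"fingers": 0,"xyz": [-0.72,-1.0,0.2],"yaw": -0.007}

```text
time_s: 1.7
ee_pos: [500.0, 89.0, 181.5]
eef_rot: [-0.0, 0.091, 0.996, -0.005]
ft_force: [-0.7, -0.5, 0.3]
gripper_width: 0.504
```

```bash
python3 -c "
from h import *
go(538.7,3.6,20,80)"
```

```text
at [500.   89.  181.5] jaw 79.6 w 0.504 F [-0.7 -0.5  0.3] t 1.7 q7 1.17 q1 -0.34
 xyz [-0.2135, -0.3019, 0.649] tilt z [-0.001 -0.009 -1.   ]
 yaw -0.0044 or 1.9956
```

Request:
move_arm:
  moves:
    - {"fingers": 0,"xyz": [-0.1,-0.15,0],"yaw": -0.004}
    - {"fingers": 0,"xyz": [-0.2135,-0.302,0.1],"yaw": -0.004}
    - {"fingers": 0,"xyz": [-0.2135,-0.302,0.2],"yaw": -0.004}
    - {"fingers": 0,"xyz": [-0.2135,-0.302,0.3],"yaw": -0.004}
    - {"fingers": 0,"xyz": [-0.2135,-0.302,0.4],"yaw": -0.004}
    - {"fingers": 0,"xyz": [-0.2135,-0.302,0.5],"yaw": -0.004}
    - {"fingers": 0,"xyz": [-0.2135,-0.302,0.58],"yaw": -0.004}
    - {"fingers": 0,"xyz": [-0.2135,-0.302,0.635],"yaw": -0.004}
    - {"fingers": 0,"xyz": [-0.2135,-0.302,0.645],"yaw": -0.004}
    - {"fingers": 0,"xyz": [-0.2135,-0.302,0.645],"yaw": -0.004}

```text
time_s: 2.7
ee_pos: [538.8, 4.5, 20.9]
eef_rot: [-0.0, 0.087, 0.996, -0.004]
ft_force: [0.9, -0.2, -0.1]
gripper_width: 0.501
```

Request:
move_arm:
  moves:
    - {"fingers": 0.5,"xyz": [0,0,0],"yaw": 0}
    - {"fingers": 1,"xyz": [0,0,0],"yaw": 0}
    - {"fingers": 1,"xyz": [0,0,0],"yaw": 0}
    - {"fingers": 1,"xyz": [0,0,0],"yaw": 0}
    - {"fingers": 1,"xyz": [0,0,0],"yaw": 0}
    - {"fingers": 1,"xyz": [0,0,0],"yaw": 0}
    - {"fingers": 1,"xyz": [0,0,0],"yaw": 0}

```text
time_s: 3.4
ee_pos: [539.7, 4.7, 22.0]
eef_rot: [0.001, 0.087, 0.996, -0.004]
ft_force: [-0.7, 2.3, 6.6]
gripper_width: 0.291
```

```bash
python3 -c "
from h import *
go(605.2,-360.5,200,80)"
```

```text
at [539.7   4.7  22. ] jaw 80.0 w 0.291 F [-0.7  2.3  6.6] t 3.4 q7 1.38 q1 -0.13
 xyz [-0.5124, -1.3993, -0.6997] tilt z [ 0.    -0.008 -1.   ]
 yaw 0.0003 or -1.9997
```

Request:
move_arm:
  moves:
    - {"fingers": 1,"xyz": [0,0,-0.05],"yaw": 0}
    - {"fingers": 1,"xyz": [0,0,-0.15],"yaw": 0}
    - {"fingers": 1,"xyz": [0,0,-0.3],"yaw": 0}
    - {"fingers": 1,"xyz": [0,0,-0.45],"yaw": 0}
    - {"fingers": 1,"xyz": [0,0,-0.6],"yaw": 0}
    - {"fingers": 1,"xyz": [-0.07,-0.2,-0.65],"yaw": 0}
    - {"fingers": 1,"xyz": [-0.15,-0.4,-0.65],"yaw": 0}
    - {"fingers": 1,"xyz": [-0.22,-0.6,-0.65],"yaw": 0}
    - {"fingers": 1,"xyz": [-0.3,-0.8,-0.65],"yaw": 0}
    - {"fingers": 1,"xyz": [-0.36,-1.0,-0.65],"yaw": 0}
    - {"fingers": 1,"xyz": [-0.36,-1.0,-0.65],"yaw": 0}
    - {"fingers": 1,"xyz": [-0.36,-1.0,-0.65],"yaw": 0}

```text
time_s: 4.6
ee_pos: [583.9, -260.7, 187.4]
eef_rot: [0.001, 0.09, 0.996, -0.006]
ft_force: [0.0, 0.2, 0.1]
gripper_width: 0.293
```

```bash
python3 -c "
from h import *
go(605.2,-360.5,15,72)"
```

```text
at [ 583.9 -260.7  187.4] jaw 79.6 w 0.293 F [0.  0.2 0.1] t 4.6 q7 1.8 q1 0.27
 xyz [-0.1538, -0.3698, 0.6943] tilt z [ 0.001 -0.011 -1.   ]
 yaw 0.0847 or -1.9153
```

Request:
move_arm:
  moves:
    - {"fingers": 1,"xyz": [-0.08,-0.19,0],"yaw": 0.04}
    - {"fingers": 1,"xyz": [-0.154,-0.37,0.05],"yaw": 0.085}
    - {"fingers": 1,"xyz": [-0.154,-0.37,0.2],"yaw": 0.085}
    - {"fingers": 1,"xyz": [-0.154,-0.37,0.35],"yaw": 0.085}
    - {"fingers": 1,"xyz": [-0.154,-0.37,0.5],"yaw": 0.085}
    - {"fingers": 1,"xyz": [-0.154,-0.37,0.6],"yaw": 0.085}
    - {"fingers": 1,"xyz": [-0.154,-0.37,0.68],"yaw": 0.085}
    - {"fingers": 1,"xyz": [-0.154,-0.37,0.7],"yaw": 0.085}
    - {"fingers": 1,"xyz": [-0.154,-0.37,0.7],"yaw": 0.085}
    - {"fingers": 0,"xyz": [-0.154,-0.37,0.7],"yaw": 0.085}
    - {"fingers": 0,"xyz": [-0.154,-0.37,0.7],"yaw": 0.085}
    - {"fingers": 0,"xyz": [-0.154,-0.37,0.7],"yaw": 0.085}

```text
time_s: 5.8
ee_pos: [606.1, -360.9, 15.0]
eef_rot: [0.002, 0.157, 0.988, -0.006]
ft_force: [0.2, 0.6, 0.4]
gripper_width: 0.5
```

Request:
move_arm:
  moves:
    - {"fingers": 0,"xyz": [0,0,-0.1],"yaw": 0}
    - {"fingers": 0,"xyz": [0,0,-0.3],"yaw": 0}
    - {"fingers": 0,"xyz": [0,0,-0.5],"yaw": 0}
    - {"fingers": -1,"xyz": [0,0,-0.7],"yaw": 0}
    - {"fingers": -1,"xyz": [0.1,0.1,-0.7],"yaw": 0.0}
    - {"fingers": -1,"xyz": [0.2,0.2,-0.7],"yaw": 0}
    - {"fingers": -1,"xyz": [0.3,0.2,-0.7],"yaw": 0}
    - {"fingers": -1,"xyz": [0.3,0.2,-0.7],"yaw": 0}

```text
time_s: 6.6
ee_pos: [546.2, -286.0, 189.6]
eef_rot: [0.001, 0.156, 0.988, -0.005]
ft_force: [-0.4, 0.1, -0.6]
gripper_width: 1.001
```

```bash
cat > look.py <<'E'
from h import *
import sys
p,d,i=cam('top'); p2,d2,i2=cam('scene'); 
np.savez('/tmp/l',p=p,d=d,p2=p2,d2=d2); P=cloud(d,i);P2=cloud(d2,i2)
for x,y in eval(sys.argv[1]):
    w=(x-55,x+55,y-55,y+55)
    for Q in(P,P2): print(rect(Q,w,(22,34)))
print('tray-in',rect(P,(565,645,-400,-320),(18,50)))
save(p,sys.argv[2])
E
python3 look.py "[(494.5,390),(423.3,259.7),(421.3,-308.9)]" l1.png
python3 -c "
from h import *
go(421.3,-308.9,100,2)"
```

```text
(array([493.6, 389.8]), array([34.4, 58.5]), 88.9, 175, np.float64(29.8), array([493.5, 387.7]))
(array([495.1, 392. ]), array([32.6, 61.1]), 86.3, 139, np.float64(29.2), array([497.5, 391. ]))
(array([422.8, 258.8]), array([59.4, 32.3]), 19.6, 177, np.float64(30.2), array([422.1, 257.4]))
(array([423.4, 261.2]), array([62. , 34.1]), 17.4, 128, np.float64(29.0), array([427. , 260.6]))
None
(array([ 434.5, -307.5]), array([39.6, 32.4]), 2.1, 28, np.float64(26.8), array([ 441. , -301.6]))
tray-in None
at [ 549.9 -288.4  190. ] jaw 71.9 w 0.998 F [ 0.1 -0.5  0.1] t 6.7 q7 1.75 q1 0.3
 xyz [0.4665, -0.2332, 0.3587] tilt z [ 0.005 -0.013 -1.   ]
 yaw 0.7771 or -1.2229
```

View pics/l1.png

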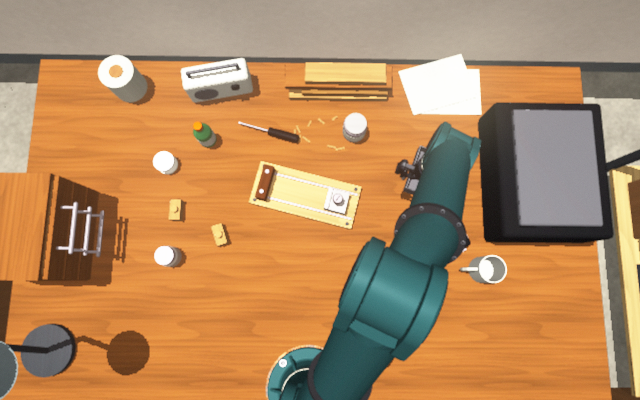

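The offcut has left the channel. Foot C is hidden under the arm, but the scene camera still shows it where it was, so I'll take it first.

Request:
move_arm:
  moves:
    - {"fingers": -1,"xyz": [0.1,-0.05,0],"yaw": 0.09}
    - {"fingers": -1,"xyz": [0.2,-0.1,0],"yaw": 0.18}
    - {"fingers": -1,"xyz": [0.3,-0.15,0.1],"yaw": 0.27}
    - {"fingers": -1,"xyz": [0.4,-0.2,0.2],"yaw": 0.36}
    - {"fingers": -1,"xyz": [0.4665,-0.233,0.2],"yaw": 0.45}
    - {"fingers": -1,"xyz": [0.4665,-0.233,0.2],"yaw": 0.54}
    - {"fingers": -1,"xyz": [0.4665,-0.233,0.2],"yaw": 0.63}
    - {"fingers": -1,"xyz": [0.4665,-0.233,0.3],"yaw": 0.72}
    - {"fingers": -1,"xyz": [0.4665,-0.233,0.3],"yaw": 0.777}
    - {"fingers": -1,"xyz": [0.4665,-0.233,0.36],"yaw": 0.777}
    - {"fingers": -1,"xyz": [0.4665,-0.233,0.36],"yaw": 0.777}

```text
time_s: 7.8
ee_pos: [422.0, -309.6, 98.6]
eef_rot: [0.006, 0.695, 0.719, -0.003]
ft_force: [-0.3, 0.1, 0.4]
gripper_width: 0.999
```

```bash
python3 look.py "[(421.3,-308.9)]" l2.png
python3 -c "
from h import *
go(421.3,-308.9,5,2)
z=np.load('/tmp/l.npz'); save(z['p2'],'l2s.png',(180,80,330,240),4)"
```

```text
None
(array([ 421.5, -308.1]), array([65.6, 32.6]), 3.1, 113, np.float64(28.3), array([ 424.4, -306.4]))
tray-in (array([ 610.4, -361.4]), array([26.1, 55.3]), 71.9, 165, np.float64(28.1), array([ 608.5, -360.1]))
at [ 422.2 -309.8   99.8] jaw 2.0 w 0.998 F [ 0.6  1.2 -0. ] t 7.9 q7 1.05 q1 0.26
 xyz [0.0089, -0.0051, 0.3789] tilt z [ 0.005 -0.014 -1.   ]
 yaw 0.0001 or -1.9999
```

View pics/l2s.png

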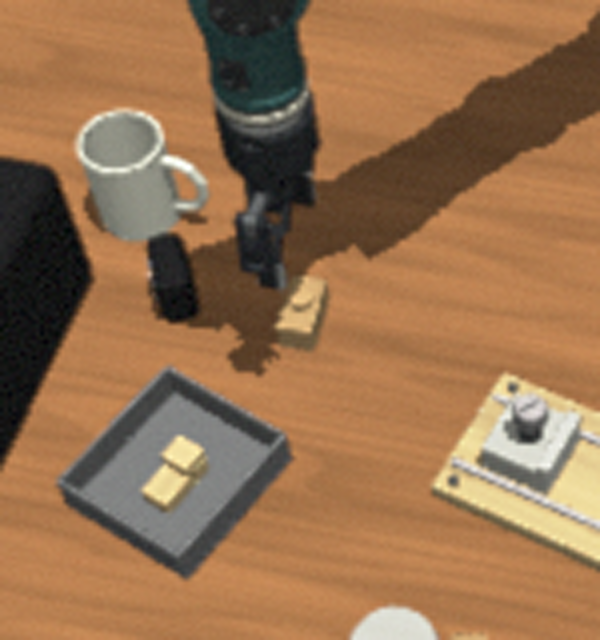

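The offcut lies in the middle of the tray and foot C is under the gripper, so I'll descend and grip.

Request:
move_arm:
  moves:
    - {"fingers": -1,"xyz": [0.009,-0.005,0.1],"yaw": 0}
    - {"fingers": -1,"xyz": [0.009,-0.005,0.2],"yaw": 0}
    - {"fingers": -1,"xyz": [0.009,-0.005,0.3],"yaw": 0}
    - {"fingers": -1,"xyz": [0.009,-0.005,0.36],"yaw": 0}
    - {"fingers": -1,"xyz": [0.009,-0.005,0.378],"yaw": 0}
    - {"fingers": -0.5,"xyz": [0.009,-0.005,0.378],"yaw": 0}
    - {"fingers": 1,"xyz": [0.009,-0.005,0.378],"yaw": 0}
    - {"fingers": 1,"xyz": [0.009,-0.005,0.378],"yaw": 0}
    - {"fingers": 1,"xyz": [0.009,-0.005,0.378],"yaw": 0}
    - {"fingers": 1,"xyz": [0.009,-0.005,0.378],"yaw": 0}

```text
time_s: 8.9
ee_pos: [422.0, -309.6, 6.6]
eef_rot: [0.008, 0.695, 0.719, -0.003]
ft_force: [0.5, -0.0, 6.3]
gripper_width: 0.69
```

Request:
move_arm:
  moves:
    - {"fingers": 1,"xyz": [0,0,-0.05],"yaw": 0}
    - {"fingers": 1,"xyz": [0,0,-0.15],"yaw": 0}
    - {"fingers": 1,"xyz": [0,0,-0.3],"yaw": 0}
    - {"fingers": 1,"xyz": [0,0,-0.45],"yaw": 0}
    - {"fingers": 1,"xyz": [0,0,-0.6],"yaw": 0}
    - {"fingers": 1,"xyz": [0,0,-0.7],"yaw": 0}
    - {"fingers": 1,"xyz": [0,0,-0.7],"yaw": 0}

```text
time_s: 9.6
ee_pos: [422.6, -308.1, 185.6]
eef_rot: [0.012, 0.695, 0.719, -0.002]
ft_force: [0.4, 0.2, -2.1]
gripper_width: 0.687
```

```bash
python3 -c "
from h import *
x,y=jig(0,86); print(x,y); go(x,y,180,-13.75)"
```

```text
565.1424258727336 97.83506583727454
at [ 422.6 -308.1  185.6] jaw 2.0 w 0.687 F [ 0.4  0.2 -2.1] t 9.6 q7 0.96 q1 0.14
 xyz [1.6029, 0.6267, 0.0001] tilt z [ 0.014 -0.019 -1.   ]
 yaw 0.1752 or -1.8248
```

Request:
move_arm:
  moves:
    - {"fingers": 1,"xyz": [0.15,0.06,0],"yaw": 0.05}
    - {"fingers": 1,"xyz": [0.3,0.12,0],"yaw": 0.1}
    - {"fingers": 1,"xyz": [0.45,0.18,0],"yaw": 0.15}
    - {"fingers": 1,"xyz": [0.6,0.24,0],"yaw": 0.175}
    - {"fingers": 1,"xyz": [0.75,0.3,0],"yaw": 0.175}
    - {"fingers": 1,"xyz": [0.9,0.36,0],"yaw": 0.175}
    - {"fingers": 1,"xyz": [1.0,0.41,0],"yaw": 0.175}
    - {"fingers": 1,"xyz": [1.0,0.41,0],"yaw": 0.175}
    - {"fingers": 1,"xyz": [1.0,0.41,0],"yaw": 0.175}

```text
time_s: 10.5
ee_pos: [515.6, -54.0, 181.6]
eef_rot: [0.011, 0.786, 0.618, -0.001]
ft_force: [0.6, -0.4, -0.7]
gripper_width: 0.686
```

```bash
python3 -c "
from h import *
x,y=jig(0,86); go(x,y,80,-13.75)"
```

```text
at [515.6 -54.  181.6] jaw -13.6 w 0.686 F [ 0.6 -0.4 -0.7] t 10.5 q7 0.24 q1 -0.47
 xyz [0.6431, 0.0428, 0.3972] tilt z [ 0.013 -0.019 -1.   ]
 yaw 0.0014 or -1.9986
```

Request:
move_arm:
  moves:
    - {"fingers": 1,"xyz": [0.15,0.01,0],"yaw": 0}
    - {"fingers": 1,"xyz": [0.3,0.02,0],"yaw": 0}
    - {"fingers": 1,"xyz": [0.45,0.03,0.1],"yaw": 0}
    - {"fingers": 1,"xyz": [0.6,0.04,0.2],"yaw": 0}
    - {"fingers": 1,"xyz": [0.63,0.043,0.3],"yaw": 0}
    - {"fingers": 1,"xyz": [0.63,0.043,0.4],"yaw": 0}
    - {"fingers": 1,"xyz": [0.63,0.043,0.47],"yaw": 0}
    - {"fingers": 1,"xyz": [0.63,0.043,0.47],"yaw": 0}

```text
time_s: 11.3
ee_pos: [562.3, 92.0, 59.7]
eef_rot: [0.01, 0.787, 0.617, -0.004]
ft_force: [0.2, 0.4, -0.5]
gripper_width: 0.686
```

```bash
python3 - <<'E'
from h import *
x,y=jig(0,84); go(x,y,27,-13.75)
p,d,i=cam('scene'); save(p,'l3.png',(275,160,405,250),6)
t,d2,i2=cam('top'); np.savez('/tmp/h3',p=p,t=t)
# measured jig lines with new cams: rails (white) in jig frame from both images
for im,inf in((p,i),(t,i2)):
    for yy in(-40,-20,0,20):
        out=[]
        for xx in np.arange(-46,46,1.0):
            u,v=proj([*jig(xx,yy),23],inf)[0]; c=cv2.getRectSubPix(im,(1,1),(float(u),float(v)))[0,0].astype(int); out.append(c[2]) 
        out=np.array(out); print(yy,'bluest x-', np.argsort(out[:23])[-3:]-46, 'x+',np.argsort(out[-23:])[-3:]+23)
E
```

```text
at [562.3  92.   59.7] jaw -13.8 w 0.686 F [ 0.2  0.4 -0.5] t 11.3 q7 0.12 q1 -0.58
 xyz [0.0198, 0.0038, 0.1306] tilt z [ 0.007 -0.021 -1.   ]
 yaw -0.0004 or 1.9996
-40 bluest x- [-34 -38 -37] x+ [35 37 36]
-20 bluest x- [-34 -36 -35] x+ [36 38 37]
0 bluest x- [-35 -37 -36] x+ [38 36 37]
20 bluest x- [-35 -33 -34] x+ [38 36 37]
-40 bluest x- [-40 -39 -38] x+ [37 35 36]
-20 bluest x- [-40 -38 -39] x+ [35 36 37]
0 bluest x- [-40 -38 -39] x+ [37 36 35]
20 bluest x- [-39 -37 -38] x+ [37 35 36]
```

View pics/l3.png

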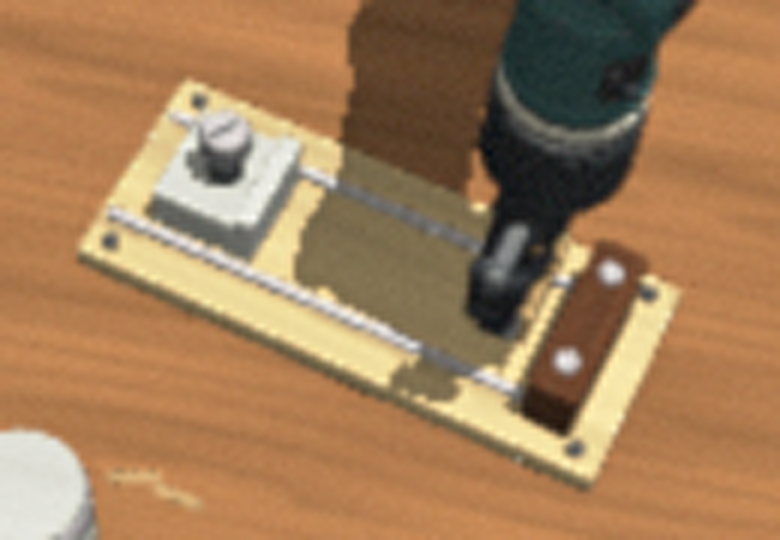

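Request:
move_arm:
  moves:
    - {"fingers": 1,"xyz": [0.02,0.004,0.05],"yaw": 0}
    - {"fingers": 1,"xyz": [0.02,0.004,0.1],"yaw": 0}
    - {"fingers": 1,"xyz": [0.02,0.004,0.13],"yaw": 0}
    - {"fingers": 1,"xyz": [0.02,0.004,0.135],"yaw": 0}
    - {"fingers": 1,"xyz": [0.02,0.004,0.135],"yaw": 0}

```text
time_s: 11.9
ee_pos: [566.7, 96.2, 27.8]
eef_rot: [0.011, 0.787, 0.617, -0.002]
ft_force: [0.2, 0.3, -0.6]
gripper_width: 0.688
```

Request:
move_arm:
  moves:
    - {"fingers": -1,"xyz": [0,0,0],"yaw": 0}
    - {"fingers": -1,"xyz": [0,0,0],"yaw": 0}
    - {"fingers": -1,"xyz": [0,0,0],"yaw": 0}
    - {"fingers": -1,"xyz": [0,0,-0.1],"yaw": 0}
    - {"fingers": -1,"xyz": [0,0,-0.25],"yaw": 0}
    - {"fingers": -1,"xyz": [0,0,-0.4],"yaw": 0}
    - {"fingers": -1,"xyz": [0,0,-0.5],"yaw": 0}
    - {"fingers": -1,"xyz": [0,0,-0.5],"yaw": 0}

```text
time_s: 12.7
ee_pos: [567.9, 98.9, 156.5]
eef_rot: [0.013, 0.787, 0.617, 0.002]
ft_force: [0.1, -0.6, -0.4]
gripper_width: 1.001
```

```bash
python3 -c "
from h import *
go(423.1,259.9,100,19)"
```

```text
at [567.9  98.9 156.5] jaw -13.8 w 1.001 F [ 0.1 -0.6 -0.4] t 12.7 q7 0.01 q1 -0.7
 xyz [0.4904, -0.7207, 0.2034] tilt z [ 0.019 -0.018 -1.   ]
 yaw -0.3642 or 1.6358
```

Request:
move_arm:
  moves:
    - {"fingers": -1,"xyz": [0.1,-0.15,0],"yaw": -0.08}
    - {"fingers": -1,"xyz": [0.2,-0.3,0],"yaw": -0.16}
    - {"fingers": -1,"xyz": [0.3,-0.45,0],"yaw": -0.24}
    - {"fingers": -1,"xyz": [0.4,-0.6,0.05],"yaw": -0.32}
    - {"fingers": -1,"xyz": [0.49,-0.72,0.1],"yaw": -0.364}
    - {"fingers": -1,"xyz": [0.49,-0.72,0.15],"yaw": -0.364}
    - {"fingers": -1,"xyz": [0.49,-0.72,0.2],"yaw": -0.364}
    - {"fingers": -1,"xyz": [0.49,-0.72,0.2],"yaw": -0.364}
    - {"fingers": -1,"xyz": [0.49,-0.72,0.2],"yaw": -0.364}

```text
time_s: 13.6
ee_pos: [424.3, 258.0, 100.6]
eef_rot: [0.013, 0.582, 0.813, -0.003]
ft_force: [0.0, -0.2, 0.5]
gripper_width: 1.0
```

```bash
python3 look.py "[(423.3,259.7),(494.5,390)]" l4.png
python3 - <<'E'
from h import *
go(423.1,259.9,5,19)
z=np.load('/tmp/l.npz'); i=cams.camera_info('top');i2=cams.camera_info('scene')
x,y=jig(0,87)
for d,inf in((z['d'],i),(z['d2'],i2)):
    P=cloud(d,inf); m=(P[...,2]>42)&(P[...,2]<51); J=np.stack(tojig(P.reshape(-1,3).T[:2].T.T if 0 else np.moveaxis(P,-1,0)),-1) if 0 else None
    c,s=np.cos(JT),np.sin(JT); D=P[...,:2]-JC; Jx=c*D[...,0]+s*D[...,1]; Jy=-s*D[...,0]+c*D[...,1]
    m&=(abs(Jx)<45)&(Jy>55)&(Jy<101); r=cv2.minAreaRect(np.stack([Jx[m],Jy[m]],-1).astype(np.float32)); print(m.sum(),r,np.median(P[...,2][m]))
E
```

```text
(array([425.3, 253.3]), array([60.1, 25.9]), 11.9, 121, np.float64(30.4), array([422.4, 251.3]))
(array([424.5, 261.9]), array([61. , 33.5]), 17.3, 133, np.float64(29.3), array([427.9, 260.7]))
(array([522.3, 395.1]), array([ 3.4, 20.3]), 10.4, 8, np.float64(30.8), array([521.7, 396.5]))
(array([494.9, 391.7]), array([31.5, 63.1]), 88.4, 144, np.float64(29.4), array([498.1, 390.4]))
tray-in (array([ 610.8, -361.7]), array([25.9, 55. ]), 70.8, 159, np.float64(29.5), array([ 607.5, -360. ]))
at [424.5 258.6 101.2] jaw 18.8 w 1.0 F [-0.1 -0.   0.8] t 13.7 q7 0.15 q1 -0.96
 xyz [0.0159, -0.0085, 0.3843] tilt z [ 0.02  -0.019 -1.   ]
 yaw -0.0021 or 1.9979
152 ((2.127836227416992, 83.18937683105469), (60.313812255859375, 32.416900634765625), 2.67453670501709) 48.09725871167599
128 ((2.397563934326172, 85.14530944824219), (62.69784927368164, 30.827024459838867), 0.24680210649967194) 47.06264078617768
```

View pics/l4.png

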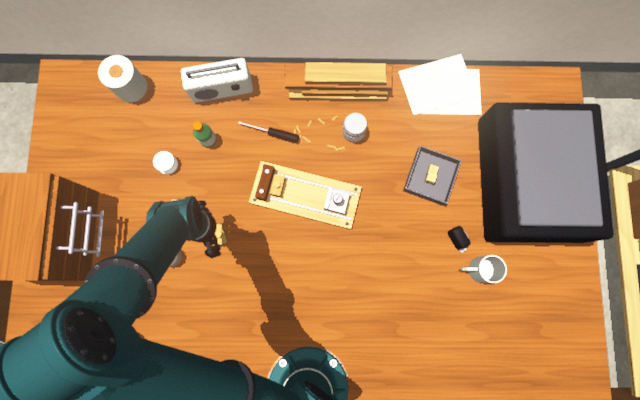

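The first foot stands flat in the channel at about jig (2, 84) mm. Foot B hasn't moved, so I'll grip it.

Request:
move_arm:
  moves:
    - {"fingers": -1,"xyz": [0.016,-0.0085,0.1],"yaw": 0}
    - {"fingers": -1,"xyz": [0.016,-0.0085,0.2],"yaw": 0}
    - {"fingers": -1,"xyz": [0.016,-0.0085,0.3],"yaw": 0}
    - {"fingers": -1,"xyz": [0.016,-0.0085,0.36],"yaw": 0}
    - {"fingers": -1,"xyz": [0.016,-0.0085,0.382],"yaw": 0}
    - {"fingers": -0.5,"xyz": [0.016,-0.0085,0.382],"yaw": 0}
    - {"fingers": 1,"xyz": [0.016,-0.0085,0.382],"yaw": 0}
    - {"fingers": 1,"xyz": [0.016,-0.0085,0.382],"yaw": 0}
    - {"fingers": 1,"xyz": [0.016,-0.0085,0.382],"yaw": 0}
    - {"fingers": 1,"xyz": [0.016,-0.0085,0.382],"yaw": 0}

```text
time_s: 14.7
ee_pos: [423.8, 260.1, 6.7]
eef_rot: [0.014, 0.582, 0.813, -0.001]
ft_force: [0.0, -1.4, 7.1]
gripper_width: 0.689
```

Request:
move_arm:
  moves:
    - {"fingers": 1,"xyz": [0,0,-0.05],"yaw": 0}
    - {"fingers": 1,"xyz": [0,0,-0.15],"yaw": 0}
    - {"fingers": 1,"xyz": [0,0,-0.3],"yaw": 0}
    - {"fingers": 1,"xyz": [0,0,-0.45],"yaw": 0}
    - {"fingers": 1,"xyz": [0,0,-0.5],"yaw": 0}
    - {"fingers": 1,"xyz": [0,0,-0.5],"yaw": 0}

```text
time_s: 15.3
ee_pos: [421.9, 263.4, 133.7]
eef_rot: [0.014, 0.582, 0.813, 0.001]
ft_force: [0.3, -1.0, -0.7]
gripper_width: 0.682
```

```bash
python3 -c "
from h import *
x,y=jig(0,45); go(x,y,60,-13.75)"
```

```text
at [421.9 263.4 133.7] jaw 18.8 w 0.682 F [ 0.3 -1.  -0.7] t 15.3 q7 0.12 q1 -1.03
 xyz [-0.9434, 0.2345, 0.3198] tilt z [ 0.025 -0.014 -1.   ]
 yaw 0.3621 or -1.6379
```

Request:
move_arm:
  moves:
    - {"fingers": 1,"xyz": [-0.15,0.04,0],"yaw": 0.07}
    - {"fingers": 1,"xyz": [-0.3,0.08,0],"yaw": 0.14}
    - {"fingers": 1,"xyz": [-0.45,0.12,0],"yaw": 0.21}
    - {"fingers": 1,"xyz": [-0.6,0.16,0],"yaw": 0.28}
    - {"fingers": 1,"xyz": [-0.75,0.2,0],"yaw": 0.362}
    - {"fingers": 1,"xyz": [-0.9,0.23,0],"yaw": 0.362}
    - {"fingers": 1,"xyz": [-0.943,0.2345,0.05],"yaw": 0.362}
    - {"fingers": 1,"xyz": [-0.943,0.2345,0.15],"yaw": 0.362}
    - {"fingers": 1,"xyz": [-0.943,0.2345,0.25],"yaw": 0.362}
    - {"fingers": 1,"xyz": [-0.943,0.2345,0.29],"yaw": 0.362}
    - {"fingers": 1,"xyz": [-0.943,0.2345,0.29],"yaw": 0.362}

```text
time_s: 16.4
ee_pos: [553.2, 58.0, 65.2]
eef_rot: [0.012, 0.787, 0.617, 0.003]
ft_force: [-1.0, 0.4, 0.1]
gripper_width: 0.691
```

```bash
python3 -c "
from h import *
x,y=jig(0,45); go(x,y,26,-13.75)"
```

```text
at [553.2  58.   65.2] jaw -13.8 w 0.691 F [-1.   0.4  0.1] t 16.4 q7 0.21 q1 -0.53
 xyz [0.0035, 0.0049, 0.1568] tilt z [ 0.02  -0.015 -1.   ]
 yaw -0.0 or 2.0
```

Request:
move_arm:
  moves:
    - {"fingers": 1,"xyz": [0.0035,0.005,0.05],"yaw": 0}
    - {"fingers": 1,"xyz": [0.0035,0.005,0.1],"yaw": 0}
    - {"fingers": 1,"xyz": [0.0035,0.005,0.14],"yaw": 0}
    - {"fingers": 1,"xyz": [0.0035,0.005,0.157],"yaw": 0}
    - {"fingers": 1,"xyz": [0.0035,0.005,0.157],"yaw": 0}
    - {"fingers": 1,"xyz": [0.0035,0.005,0.157],"yaw": 0}
    - {"fingers": -1,"xyz": [0.0035,0.005,0.157],"yaw": 0}
    - {"fingers": -1,"xyz": [0.0035,0.005,0.157],"yaw": 0}
    - {"fingers": -1,"xyz": [0.0035,0.005,0.157],"yaw": 0}

```text
time_s: 17.3
ee_pos: [555.6, 58.1, 26.2]
eef_rot: [0.012, 0.787, 0.617, 0.003]
ft_force: [0.4, 0.0, 0.2]
gripper_width: 1.001
```

Request:
move_arm:
  moves:
    - {"fingers": -1,"xyz": [0,0,-0.1],"yaw": 0}
    - {"fingers": -1,"xyz": [0,0,-0.25],"yaw": 0}
    - {"fingers": -1,"xyz": [0,0,-0.4],"yaw": 0}
    - {"fingers": -1,"xyz": [0,0,-0.5],"yaw": 0}
    - {"fingers": -1,"xyz": [0.1,0,-0.6],"yaw": 0}
    - {"fingers": -1,"xyz": [0.25,0,-0.65],"yaw": 0}
    - {"fingers": -1,"xyz": [0.4,0,-0.65],"yaw": 0}
    - {"fingers": -1,"xyz": [0.5,0,-0.65],"yaw": 0}
    - {"fingers": -1,"xyz": [0.5,0,-0.65],"yaw": 0}

```text
time_s: 18.2
ee_pos: [582.5, 187.9, 187.2]
eef_rot: [0.011, 0.784, 0.62, 0.005]
ft_force: [0.1, -0.4, 0.6]
gripper_width: 1.001
```

```bash
python3 -c "
from h import *
go(494.5,390.7,110,-2)"
```

```text
at [582.5 187.9 187.2] jaw -13.3 w 1.001 F [ 0.1 -0.4  0.6] t 18.2 q7 -0.13 q1 -0.87
 xyz [0.7107, -0.5363, 0.2913] tilt z [ 0.021 -0.012 -1.   ]
 yaw -0.1254 or 1.8746
```

Request:
move_arm:
  moves:
    - {"fingers": -1,"xyz": [0.14,-0.11,0],"yaw": -0.03}
    - {"fingers": -1,"xyz": [0.28,-0.22,0],"yaw": -0.06}
    - {"fingers": -1,"xyz": [0.42,-0.33,0],"yaw": -0.09}
    - {"fingers": -1,"xyz": [0.56,-0.44,0.0],"yaw": -0.125}
    - {"fingers": -1,"xyz": [0.71,-0.536,0.05],"yaw": -0.125}
    - {"fingers": -1,"xyz": [0.71,-0.536,0.15],"yaw": -0.125}
    - {"fingers": -1,"xyz": [0.71,-0.536,0.25],"yaw": -0.125}
    - {"fingers": -1,"xyz": [0.71,-0.536,0.28],"yaw": -0.125}
    - {"fingers": -1,"xyz": [0.71,-0.536,0.28],"yaw": -0.125}

```text
time_s: 19.1
ee_pos: [494.1, 388.7, 111.9]
eef_rot: [0.012, 0.72, 0.694, 0.002]
ft_force: [-0.5, -0.2, 0.3]
gripper_width: 1.002
```

```bash
python3 look.py "[(494.5,390)]" l5.png
cat >> h.py <<'E'
def jrects():
    z=np.load('/tmp/l.npz')
    for k,n in(('d','top'),('d2','scene')):
        P=cloud(z[k],cams.camera_info(n)); c,s=np.cos(JT),np.sin(JT); D=P[...,:2]-JC; X=c*D[...,0]+s*D[...,1]; Y=-s*D[...,0]+c*D[...,1]
        a=(abs(X)<45)&(Y>-40)&(Y<102)
        m=(P[...,2]>40)&(P[...,2]<53)&a; print(n,'row',m.sum(),cv2.minAreaRect(np.stack([X[m],Y[m]],-1).astype(np.float32)),np.median(P[...,2][m]))
        m=(P[...,2]>53.5)&(P[...,2]<62)&a&(Y<95); q=np.float32(np.stack([X[m],Y[m]],-1))
        if len(q)>20:
            for kk in(2,3,):
                comp,l,ce=cv2.kmeans(q,kk,None,(3,50,.1),5,0); print('  spig',kk,round(comp/len(q),1),ce[ce[:,1].argsort()].round(1).tolist())
E
python3 - <<'E'
from h import *
go(494.5,390.7,5,-2); jrects()
z=np.load('/tmp/l.npz'); P=cloud(z['d'],cams.camera_info('top'));P2=cloud(z['d2'],cams.camera_info('scene'))
for Q in (P,P2): print(rect(Q,(340,430,350,460),(50,90)), rect(Q,(560,640,350,460),(30,60)))
E
```

```text
(array([494.2, 388.4]), array([35.3, 59.1]), 89.4, 190, np.float64(30.3), array([494.2, 387.5]))
(array([493.8, 392.6]), array([63.8, 33.4]), 0.0, 138, np.float64(29.4), array([498.3, 390.8]))
tray-in (array([ 610.7, -361.6]), array([26.3, 55.4]), 70.5, 163, np.float64(28.2), array([ 607.9, -360.1]))
at [495.5 389.7 113.7] jaw -2.1 w 1.004 F [-0.6  0.6 -0.1] t 19.2 q7 -0.26 q1 -1.14
 xyz [0.0088, -0.014, 0.4345] tilt z [ 0.022 -0.012 -1.   ]
 yaw -0.0015 or 1.9985
top row 373 ((1.3675689697265625, 63.70604705810547), (63.75640869140625, 71.23519897460938), 0.4438394010066986) 48.56153640597023
  spig 2 92.2 [[-0.8999999761581421, 43.70000076293945], [2.799999952316284, 83.30000305175781]]
  spig 3 71.3 [[-9.5, 42.70000076293945], [3.700000047683716, 44.29999923706055], [2.799999952316284, 83.30000305175781]]
scene row 293 ((1.6398448944091797, 66.23046875), (70.77381134033203, 63.25775909423828), 89.35971069335938) 46.83235454941161
  spig 2 51.5 [[1.2999999523162842, 46.900001525878906], [3.5, 86.0999984741211]]
  spig 3 39.1 [[-2.700000047683716, 45.599998474121094], [6.800000190734863, 48.79999923706055], [3.5, 86.0999984741211]]
(array([363.9, 397.9]), array([53. , 45.1]), 86.6, 293, np.float64(70.9), array([361.9, 395.9])) (array([621.8, 427.7]), array([34.4, 59. ]), 0.8, 204, np.float64(43.7), array([624.1, 426.4]))
(array([363.7, 392.2]), array([37.4, 46.3]), 87.1, 144, np.float64(68.5), array([366.5, 392.3])) (array([621.6, 431.1]), array([58.7, 36.4]), 87.1, 172, np.float64(42.6), array([624.4, 430.4]))
```

Request:
move_arm:
  moves:
    - {"fingers": -1,"xyz": [0.009,-0.014,0.15],"yaw": 0}
    - {"fingers": -1,"xyz": [0.009,-0.014,0.25],"yaw": -0.01}
    - {"fingers": -1,"xyz": [0.009,-0.014,0.35],"yaw": -0.01}
    - {"fingers": -1,"xyz": [0.009,-0.014,0.41],"yaw": -0.01}
    - {"fingers": -1,"xyz": [0.009,-0.014,0.432],"yaw": -0.01}
    - {"fingers": -0.5,"xyz": [0.009,-0.014,0.432],"yaw": -0.01}
    - {"fingers": 1,"xyz": [0.009,-0.014,0.432],"yaw": -0.01}
    - {"fingers": 1,"xyz": [0.009,-0.014,0.432],"yaw": -0.01}
    - {"fingers": 1,"xyz": [0.009,-0.014,0.432],"yaw": -0.01}
    - {"fingers": 1,"xyz": [0.009,-0.014,0.432],"yaw": -0.01}

```text
time_s: 20.2
ee_pos: [495.8, 391.4, 7.3]
eef_rot: [0.012, 0.715, 0.699, 0.005]
ft_force: [0.6, -0.6, 6.3]
gripper_width: 0.692
```

Request:
move_arm:
  moves:
    - {"fingers": 1,"xyz": [0,0,-0.05],"yaw": 0}
    - {"fingers": 1,"xyz": [0,0,-0.15],"yaw": 0}
    - {"fingers": 1,"xyz": [0,0,-0.3],"yaw": 0}
    - {"fingers": 1,"xyz": [0,0,-0.45],"yaw": 0}
    - {"fingers": 1,"xyz": [-0.15,0,-0.6],"yaw": 0.04}
    - {"fingers": 1,"xyz": [-0.3,0,-0.65],"yaw": 0.08}
    - {"fingers": 1,"xyz": [-0.45,0,-0.65],"yaw": 0.12}
    - {"fingers": 1,"xyz": [-0.6,0,-0.65],"yaw": 0.14}
    - {"fingers": 1,"xyz": [-0.75,0,-0.65],"yaw": 0.14}
    - {"fingers": 1,"xyz": [-0.75,0,-0.65],"yaw": 0.14}

```text
time_s: 21.2
ee_pos: [486.7, 198.9, 172.8]
eef_rot: [0.012, 0.79, 0.613, 0.006]
ft_force: [0.1, -1.2, -0.4]
gripper_width: 0.688
```

```bash
python3 -c "
from h import *
x,y=jig(0,7); go(x,y,62,-13.75)"
```

```text
at [486.7 198.9 172.8] jaw -14.4 w 0.688 F [ 0.1 -1.2 -0.4] t 21.2 q7 -0.19 q1 -1.0
 xyz [-0.6271, 0.3961, 0.4574] tilt z [ 0.024 -0.012 -1.   ]
 yaw -0.0071 or 1.9929
```

Request:
move_arm:
  moves:
    - {"fingers": 1,"xyz": [-0.15,0.1,0],"yaw": -0.007}
    - {"fingers": 1,"xyz": [-0.3,0.2,0],"yaw": -0.007}
    - {"fingers": 1,"xyz": [-0.45,0.3,0],"yaw": -0.007}
    - {"fingers": 1,"xyz": [-0.6,0.39,0.05],"yaw": -0.007}
    - {"fingers": 1,"xyz": [-0.627,0.396,0.15],"yaw": -0.007}
    - {"fingers": 1,"xyz": [-0.627,0.396,0.25],"yaw": -0.007}
    - {"fingers": 1,"xyz": [-0.627,0.396,0.35],"yaw": -0.007}
    - {"fingers": 1,"xyz": [-0.627,0.396,0.43],"yaw": -0.007}
    - {"fingers": 1,"xyz": [-0.627,0.396,0.43],"yaw": -0.007}
    - {"fingers": 1,"xyz": [-0.627,0.396,0.43],"yaw": -0.007}

```text
time_s: 22.2
ee_pos: [546.3, 21.5, 69.3]
eef_rot: [0.012, 0.787, 0.617, 0.006]
ft_force: [0.2, 0.3, -0.8]
gripper_width: 0.686
```

```bash
python3 -c "
from h import *
x,y=jig(0,7); go(x,y,26,-13.75)"
```

```text
at [546.3  21.5  69.3] jaw -13.7 w 0.686 F [ 0.2  0.3 -0.8] t 22.2 q7 0.29 q1 -0.47
 xyz [-0.0007, -0.0041, 0.1731] tilt z [ 0.024 -0.012 -1.   ]
 yaw 0.0001 or -1.9999
```

Request:
move_arm:
  moves:
    - {"fingers": 1,"xyz": [0,-0.004,0.05],"yaw": 0}
    - {"fingers": 1,"xyz": [0,-0.004,0.1],"yaw": 0}
    - {"fingers": 1,"xyz": [0,-0.004,0.15],"yaw": 0}
    - {"fingers": 1,"xyz": [0,-0.004,0.173],"yaw": 0}
    - {"fingers": 1,"xyz": [0,-0.004,0.173],"yaw": 0}
    - {"fingers": 1,"xyz": [0,-0.004,0.173],"yaw": 0}
    - {"fingers": -1,"xyz": [0,-0.004,0.173],"yaw": 0}
    - {"fingers": -1,"xyz": [0,-0.004,0.173],"yaw": 0}
    - {"fingers": -1,"xyz": [0,-0.004,0.173],"yaw": 0}

```text
time_s: 23.1
ee_pos: [546.5, 21.2, 26.0]
eef_rot: [0.012, 0.787, 0.617, 0.006]
ft_force: [0.2, -0.2, -0.0]
gripper_width: 0.999
```

Request:
move_arm:
  moves:
    - {"fingers": -1,"xyz": [0,0,-0.1],"yaw": 0}
    - {"fingers": -1,"xyz": [0,0,-0.25],"yaw": 0}
    - {"fingers": -1,"xyz": [0,0,-0.4],"yaw": 0}
    - {"fingers": -1,"xyz": [0,0,-0.55],"yaw": 0}
    - {"fingers": -0.2,"xyz": [-0.1,-0.15,-0.65],"yaw": 0}
    - {"fingers": -0.2,"xyz": [-0.2,-0.3,-0.65],"yaw": 0}
    - {"fingers": -0.2,"xyz": [-0.3,-0.45,-0.65],"yaw": 0}
    - {"fingers": -0.2,"xyz": [-0.4,-0.6,-0.65],"yaw": 0}
    - {"fingers": -0.2,"xyz": [-0.5,-0.7,-0.65],"yaw": 0}
    - {"fingers": -0.2,"xyz": [-0.5,-0.7,-0.65],"yaw": 0}

```text
time_s: 24.1
ee_pos: [336.3, -57.4, 184.0]
eef_rot: [0.009, 0.788, 0.615, 0.005]
ft_force: [-0.4, -0.1, 0.9]
gripper_width: 0.594
```

```bash
python3 look.py "[]" l6.png
python3 - <<'E'
from h import *
go(521.2,-77.8,110,-13.75); jrects()
z=np.load('/tmp/l.npz'); save(z['p'],'l6j.png',(200,130,380,265),4)
for k,n in(('d','top'),('d2','scene')):
    P=cloud(z[k],cams.camera_info(n)); print('knob',rect(P,(486,556,-113,-43),(84,100)))
E
```

```text
tray-in (array([ 610.4, -361.7]), array([25.8, 55.8]), 70.0, 165, np.float64(28.0), array([ 607.7, -360.1]))
at [342.7 -56.8 184.8] jaw -13.8 w 0.599 F [0.4 0.4 0.2] t 24.2 q7 0.26 q1 -0.61
 xyz [0.0905, 0.7051, 0.3181] tilt z [ 0.025 -0.011 -1.   ]
 yaw -0.0008 or 1.9992
top row 553 ((1.3532142639160156, 44.67337417602539), (110.63511657714844, 62.244117736816406), 89.59071350097656) 48.71011802749918
  spig 2 352.1 [[-0.699999988079071, 24.700000762939453], [1.2999999523162842, 82.30000305175781]]
  spig 3 134.4 [[-1.7999999523162842, 6.199999809265137], [0.4000000059604645, 42.79999923706055], [1.2999999523162842, 82.30000305175781]]
scene row 436 ((0.3836555480957031, 47.20412826538086), (109.65239715576172, 64.64904022216797), 88.94190979003906) 47.38686446984679
  spig 2 299.5 [[0.30000001192092896, 11.0], [2.0, 68.4000015258789]]
  spig 3 50.8 [[0.4000000059604645, 9.800000190734863], [1.100000023841858, 47.5], [2.700000047683716, 85.80000305175781]]
knob (array([520.4, -78.6]), array([25.7, 25.9]), 42.2, 77, np.float64(91.4), array([520.9, -78.2]))
knob (array([523.2, -75.4]), array([24.9, 26.9]), 64.8, 56, np.float64(89.4), array([523.9, -76.2]))
```

View pics/l6j.png

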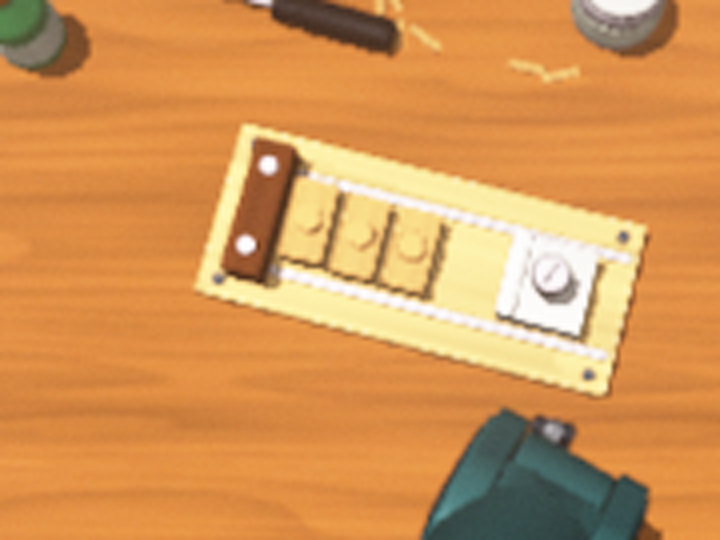

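All three feet stand in the channel in order. Next I'll wind the wrist back so one grip covers the whole screw turn, then go over the knob.

Request:
move_arm:
  moves:
    - {"fingers": -0.2,"xyz": [0.0,0.1,0],"yaw": -0.09}
    - {"fingers": -0.2,"xyz": [0.02,0.2,0],"yaw": -0.18}
    - {"fingers": -0.2,"xyz": [0.04,0.3,0],"yaw": -0.27}
    - {"fingers": -0.2,"xyz": [0.06,0.4,0],"yaw": -0.36}
    - {"fingers": -0.2,"xyz": [0.09,0.5,0],"yaw": -0.45}
    - {"fingers": -0.2,"xyz": [0.09,0.6,0],"yaw": -0.54}
    - {"fingers": -0.2,"xyz": [0.09,0.7,0],"yaw": -0.63}
    - {"fingers": -0.2,"xyz": [0.09,0.705,0],"yaw": -0.72}
    - {"fingers": -0.2,"xyz": [0.09,0.705,0],"yaw": -0.8}
    - {"fingers": -0.2,"xyz": [0.09,0.705,0],"yaw": -0.8}

```text
time_s: 25.2
ee_pos: [521.1, -76.5, 189.4]
eef_rot: [0.014, 0.274, 0.962, -0.002]
ft_force: [-0.0, -0.4, 0.4]
gripper_width: 0.602
```

Request:
move_arm:
  moves:
    - {"fingers": -0.2,"xyz": [0,0,0],"yaw": -0.09}
    - {"fingers": -0.2,"xyz": [0,0,0],"yaw": -0.18}
    - {"fingers": -0.2,"xyz": [0,0,0],"yaw": -0.27}
    - {"fingers": -0.2,"xyz": [0,0,0],"yaw": -0.36}
    - {"fingers": -0.2,"xyz": [0,0,0],"yaw": -0.45}
    - {"fingers": -0.2,"xyz": [0,0,0],"yaw": -0.54}
    - {"fingers": -0.2,"xyz": [0,0,0],"yaw": -0.6}
    - {"fingers": -0.2,"xyz": [0,0,0],"yaw": -0.6}

```text
time_s: 26.0
ee_pos: [521.9, -76.1, 189.3]
eef_rot: [0.012, -0.192, 0.981, -0.008]
ft_force: [-0.5, 1.5, 0.2]
gripper_width: 0.604
```

```bash
python3 -c "
from h import *
go(521.7,-77.6,62)
s=bot.read_state();print(s['qpos'].round(2))"
```

```text
at [521.9 -76.1 189.3] jaw 112.1 w 0.604 F [-0.5  1.5  0.2] t 26.0 q7 2.05 q1 -0.0
 xyz [0.0138, 0.0048, 0.5089] tilt z [ 0.027 -0.01  -1.   ]
[-0.    0.39  0.07  2.11 -0.03  0.61  2.05]
```

Request:
move_arm:
  moves:
    - {"fingers": -0.2,"xyz": [0.012,0.005,0.1],"yaw": -0.05}
    - {"fingers": -0.2,"xyz": [0.012,0.005,0.2],"yaw": -0.1}
    - {"fingers": -0.2,"xyz": [0.012,0.005,0.3],"yaw": -0.15}
    - {"fingers": -0.2,"xyz": [0.012,0.005,0.4],"yaw": -0.2}
    - {"fingers": -0.2,"xyz": [0.012,0.005,0.48],"yaw": -0.2}
    - {"fingers": -0.2,"xyz": [0.012,0.005,0.509],"yaw": -0.2}
    - {"fingers": -0.2,"xyz": [0.012,0.005,0.509],"yaw": -0.2}
    - {"fingers": 0.2,"xyz": [0.012,0.005,0.509],"yaw": -0.2}
    - {"fingers": 1,"xyz": [0.012,0.005,0.509],"yaw": -0.2}
    - {"fingers": 1,"xyz": [0.012,0.005,0.509],"yaw": -0.2}
    - {"fingers": 1,"xyz": [0.012,0.005,0.509],"yaw": -0.2}
    - {"fingers": 1,"xyz": [0.012,0.005,0.509],"yaw": -0.2}

```text
time_s: 27.2
ee_pos: [522.7, -77.3, 63.1]
eef_rot: [0.012, -0.343, 0.939, -0.01]
ft_force: [-0.4, 0.9, 7.2]
gripper_width: 0.296
```

```bash
cat > st.py <<'E'
from h import *
import sys
s=bot.read_state(); c,si=np.cos(JT),np.sin(JT); f=s['ft_force']; print('Fjig',round(c*f[0]+si*f[1],2),round(-si*f[0]+c*f[1],2),round(f[2],2),'Tz',s['wrist_torque'].round(3),'jig',tojig(s['ee_pos']).round(1))
x,y=jig(0 if len(sys.argv)<3 else float(sys.argv[2]),float(sys.argv[1])); go(x,y,62)
E
python3 st.py -30
```

```text
Fjig -0.55 0.77 7.16 Tz [ 0.294  0.336 -0.033] jig [  0.4 -94.2]
at [522.7 -77.3  63.1] jaw 130.1 w 0.296 F [-0.4  0.9  7.2] t 27.2 q7 2.28 q1 0.06
 xyz [-0.2063, 0.1529, 0.0036] tilt z [ 0.029 -0.01  -1.   ]
```

Request:
move_arm:
  moves:
    - {"fingers": 1,"xyz": [-0.023,0.017,0],"yaw": 0}
    - {"fingers": 1,"xyz": [-0.046,0.034,0],"yaw": 0}
    - {"fingers": 1,"xyz": [-0.069,0.051,0],"yaw": 0}
    - {"fingers": 1,"xyz": [-0.092,0.068,0],"yaw": 0}
    - {"fingers": 1,"xyz": [-0.115,0.085,0],"yaw": 0}
    - {"fingers": 1,"xyz": [-0.138,0.102,0],"yaw": 0}
    - {"fingers": 1,"xyz": [-0.155,0.115,0],"yaw": 0}
    - {"fingers": 1,"xyz": [-0.172,0.127,0],"yaw": 0}
    - {"fingers": 1,"xyz": [-0.189,0.14,0],"yaw": 0}
    - {"fingers": 1,"xyz": [-0.206,0.153,0],"yaw": 0}
    - {"fingers": 1,"xyz": [-0.206,0.153,0],"yaw": 0}

```text
time_s: 28.3
ee_pos: [538.6, -13.7, 63.2]
eef_rot: [0.013, -0.343, 0.939, -0.01]
ft_force: [1.3, 0.6, 3.5]
gripper_width: 0.292
```

```bash
python3 st.py -22
```

```text
Fjig 1.07 0.88 3.48 Tz [ 0.221 -0.198 -0.052] jig [  0.7 -28.6]
at [538.6 -13.7  63.2] jaw 130.1 w 0.292 F [1.3 0.6 3.5] t 28.3 q7 2.19 q1 -0.07
 xyz [-0.0195, 0.018, 0.0046] tilt z [ 0.031 -0.009 -0.999]
```

Request:
move_arm:
  moves:
    - {"fingers": 1,"xyz": [-0.004,0.003,0],"yaw": 0}
    - {"fingers": 1,"xyz": [-0.008,0.006,0],"yaw": 0}
    - {"fingers": 1,"xyz": [-0.012,0.009,0],"yaw": 0}
    - {"fingers": 1,"xyz": [-0.016,0.0125,0],"yaw": 0}
    - {"fingers": 1,"xyz": [-0.018,0.014,0],"yaw": 0}

```text
time_s: 28.8
ee_pos: [539.9, -8.3, 63.2]
eef_rot: [0.013, -0.343, 0.939, -0.01]
ft_force: [0.7, -3.2, 4.5]
gripper_width: 0.295
```

```bash
python3 st.py -18
```

```text
Fjig 1.41 -2.94 4.5 Tz [-0.528 -0.129 -0.062] jig [  0.8 -23.1]
at [539.9  -8.3  63.2] jaw 130.1 w 0.295 F [ 0.7 -3.2  4.5] t 28.8 q7 2.18 q1 -0.08
 xyz [-0.0146, 0.0146, 0.0046] tilt z [ 0.031 -0.01  -0.999]
```

Request:
move_arm:
  moves:
    - {"fingers": 1,"xyz": [-0.003,0.0025,0],"yaw": 0}
    - {"fingers": 1,"xyz": [-0.006,0.005,0],"yaw": 0}
    - {"fingers": 1,"xyz": [-0.006,0.005,0],"yaw": 0}

```text
time_s: 29.1
ee_pos: [540.4, -6.5, 63.2]
eef_rot: [0.013, -0.343, 0.939, -0.01]
ft_force: [0.5, -4.2, 3.3]
gripper_width: 0.299
```

```bash
python3 st.py -18
```

```text
Fjig 1.44 -3.93 3.34 Tz [-0.653 -0.175 -0.067] jig [  0.7 -21.2]
at [540.4  -6.5  63.2] jaw 130.1 w 0.299 F [ 0.5 -4.2  3.3] t 29.1 q7 2.18 q1 -0.09
 xyz [-0.0086, 0.0102, 0.0046] tilt z [ 0.031 -0.01  -0.999]
```

Request:
move_arm:
  moves:
    - {"fingers": 1,"xyz": [-0.004,0.004,0],"yaw": 0}
    - {"fingers": 1,"xyz": [-0.008,0.007,0],"yaw": 0}
    - {"fingers": 1,"xyz": [-0.008,0.007,0],"yaw": 0}

```text
time_s: 29.4
ee_pos: [540.4, -6.4, 63.2]
eef_rot: [0.012, -0.342, 0.94, -0.011]
ft_force: [0.3, -7.4, 4.2]
gripper_width: 0.295
```

```bash
python3 st.py -16
```

```text
Fjig 2.08 -7.16 4.19 Tz [-1.524 -0.065  0.032] jig [  0.7 -21.1]
at [540.4  -6.4  63.2] jaw 130.0 w 0.295 F [ 0.3 -7.4  4.2] t 29.4 q7 2.17 q1 -0.09
 xyz [-0.0147, 0.0145, 0.0046] tilt z [ 0.03  -0.012 -0.999]
```

The row is blocked and the push force rises: about 7 N with no further travel. I'll keep that light push on and turn the screw, staying well short of the earliest touch at 2.3 rad.

Request:
move_arm:
  moves:
    - {"fingers": 1,"xyz": [-0.016,0.012,0],"yaw": 0.05}
    - {"fingers": 1,"xyz": [-0.016,0.012,0],"yaw": 0.12}
    - {"fingers": 1,"xyz": [-0.016,0.012,0],"yaw": 0.2}
    - {"fingers": 1,"xyz": [-0.016,0.012,0],"yaw": 0.28}
    - {"fingers": 1,"xyz": [-0.016,0.012,0],"yaw": 0.36}
    - {"fingers": 1,"xyz": [-0.016,0.012,0],"yaw": 0.44}
    - {"fingers": 1,"xyz": [-0.016,0.012,0],"yaw": 0.52}
    - {"fingers": 1,"xyz": [-0.016,0.012,0],"yaw": 0.6}
    - {"fingers": 1,"xyz": [-0.016,0.012,0],"yaw": 0.68}

```text
time_s: 30.3
ee_pos: [540.5, -7.7, 63.2]
eef_rot: [0.017, 0.188, 0.982, -0.007]
ft_force: [-0.3, -13.0, 3.7]
gripper_width: 0.295
```

```bash
cat >> st.py <<'E'
q=s['eef_rot'];R=Ro.from_quat([q[1],q[2],q[3],q[0]]).as_matrix(); print('jigy in tool',(R.T@np.array([-si,c,0])).round(2), 'qpos',s['qpos'].round(3))
E
python3 st.py -16
```

```text
Fjig 2.8 -12.66 3.75 Tz [-3.353  0.564  0.073] jig [  1.2 -22.3]
at [540.5  -7.7  63.2] jaw 68.3 w 0.295 F [ -0.3 -13.    3.7] t 30.3 q7 1.51 q1 -0.28
 xyz [0.0083, 0.0244, 0.0044] tilt z [ 0.03  -0.019 -0.999]
jigy in tool [ 0.14  0.99 -0.01] qpos [-0.278  0.635  0.271  2.162 -0.402  0.36   1.508]
```

Request:
move_arm:
  moves:
    - {"fingers": 1,"xyz": [0,0.006,0],"yaw": 0.07}
    - {"fingers": 1,"xyz": [0,0.006,0],"yaw": 0.14}
    - {"fingers": 1,"xyz": [0,0.006,0],"yaw": 0.21}
    - {"fingers": 1,"xyz": [0,0.006,0],"yaw": 0.28}
    - {"fingers": 1,"xyz": [0,0.006,0],"yaw": 0.35}
    - {"fingers": 1,"xyz": [0,0.006,0],"yaw": 0.42}
    - {"fingers": 1,"xyz": [0,0.006,0],"yaw": 0.49}
    - {"fingers": 1,"xyz": [0,0.006,0],"yaw": 0.56}

```text
time_s: 31.1
ee_pos: [539.4, -8.5, 63.1]
eef_rot: [0.018, 0.59, 0.807, -0.001]
ft_force: [-0.5, -6.8, 6.7]
gripper_width: 0.294
```

```bash
python3 st.py -16
```

```text
Fjig 1.14 -6.74 6.72 Tz [-1.733  1.398  0.097] jig [  0.3 -23.4]
at [539.4  -8.5  63.1] jaw 17.7 w 0.294 F [-0.5 -6.8  6.7] t 31.1 q7 0.94 q1 -0.43
 xyz [0.0261, 0.0143, 0.004] tilt z [ 0.028 -0.022 -0.999]
jigy in tool [ 0.85  0.52 -0.02] qpos [-0.431  0.677  0.491  2.169 -0.723  0.425  0.942]
```

Request:
move_arm:
  moves:
    - {"fingers": 1,"xyz": [0.005,0.003,0],"yaw": 0.05}
    - {"fingers": 1,"xyz": [0.005,0.003,0],"yaw": 0.1}
    - {"fingers": 1,"xyz": [0.005,0.003,0],"yaw": 0.15}
    - {"fingers": 1,"xyz": [0.005,0.003,0],"yaw": 0.2}

```text
time_s: 31.5
ee_pos: [539.3, -8.5, 62.8]
eef_rot: [0.019, 0.71, 0.704, 0.001]
ft_force: [1.7, -6.5, 3.0]
gripper_width: 0.295
```

```bash
python3 st.py -16
```

```text
Fjig 3.18 -5.92 3.01 Tz [-1.092  0.448  0.121] jig [  0.2 -23.4]
at [539.3  -8.5  62.8] jaw -0.4 w 0.295 F [ 1.7 -6.5  3. ] t 31.5 q7 0.72 q1 -0.49
 xyz [0.0291, 0.0062, 0.0027] tilt z [ 0.028 -0.025 -0.999]
jigy in tool [ 0.97  0.23 -0.02] qpos [-0.488  0.701  0.575  2.172 -0.825  0.46   0.724]
```

Request:
move_arm:
  moves:
    - {"fingers": 1,"xyz": [0.005,0.001,0],"yaw": 0.05}
    - {"fingers": 1,"xyz": [0.005,0.001,0],"yaw": 0.1}
    - {"fingers": 1,"xyz": [0.005,0.001,0],"yaw": 0.15}

```text
time_s: 31.8
ee_pos: [539.0, -8.4, 62.7]
eef_rot: [0.019, 0.788, 0.615, 0.003]
ft_force: [1.3, -4.9, 5.2]
gripper_width: 0.296
```

```bash
python3 st.py -16
```

```text
Fjig 2.41 -4.48 5.2 Tz [-0.911  0.638  0.174] jig [ -0.2 -23.4]
at [539.   -8.4  62.7] jaw -14.1 w 0.296 F [ 1.3 -4.9  5.2] t 31.8 q7 0.55 q1 -0.53
 xyz [0.0298, 0.0003, 0.0024] tilt z [ 0.028 -0.027 -0.999]
jigy in tool [ 1.   -0.01 -0.02] qpos [-0.53   0.722  0.638  2.174 -0.895  0.491  0.553]
```

Request:
move_arm:
  moves:
    - {"fingers": 1,"xyz": [0.005,0.001,0],"yaw": 0.05}
    - {"fingers": 1,"xyz": [0.005,0.001,0],"yaw": 0.1}
    - {"fingers": 1,"xyz": [0.005,0.001,0],"yaw": 0.15}

```text
time_s: 32.1
ee_pos: [538.8, -8.3, 62.7]
eef_rot: [0.019, 0.856, 0.517, 0.004]
ft_force: [-0.1, -4.8, 6.8]
gripper_width: 0.291
```

```bash
python3 st.py -16
```

```text
Fjig 1.02 -4.68 6.83 Tz [-0.701  0.803  0.041] jig [ -0.4 -23.4]
at [538.8  -8.3  62.7] jaw -27.7 w 0.291 F [-0.1 -4.8  6.8] t 32.1 q7 0.38 q1 -0.57
 xyz [0.0291, -0.0057, 0.0024] tilt z [ 0.027 -0.029 -0.999]
jigy in tool [ 0.97 -0.24 -0.02] qpos [-0.571  0.746  0.702  2.176 -0.958  0.527  0.376]
```

```bash
cat > t.py <<'E'
from h import *
for k in range(1):
    s=bot.read_state(); q=s['eef_rot'];R=Ro.from_quat([q[1],q[2],q[3],q[0]]).as_matrix()
    j=np.degrees(np.arctan2(R[1,1],R[0,1])); print('turned',round(np.radians((130.0-j)%360),3),'tau7',s['tau'][6].round(4),'Tz',s['wrist_torque'][2].round(3),'T.z',(R[:,2]@s['wrist_torque']).round(3),'F',s['ft_force'].round(1),'qd7',s['qd'][6].round(3),'q7',s['qpos'][6].round(2),'jigy',(R.T@np.array([.238,.971,0])).round(2))
E
python3 t.py
```

```text
turned 2.753 tau7 0.2217 Tz 0.041 T.z -0.083 F [-0.1 -4.8  6.8] qd7 -0.575 q7 0.38 jigy [ 0.97 -0.24 -0.02]
```

Request:
move_arm:
  moves:
    - {"fingers": 1,"xyz": [0.005,-0.001,0],"yaw": 0.05}
    - {"fingers": 1,"xyz": [0.005,-0.001,0],"yaw": 0.1}

```text
time_s: 32.3
ee_pos: [538.6, -8.2, 62.7]
eef_rot: [0.02, 0.894, 0.447, 0.005]
ft_force: [1.2, -6.5, 5.8]
gripper_width: 0.296
```

```bash
python3 t.py
```

```text
turned 2.913 tau7 0.223 Tz 0.174 T.z -0.212 F [ 1.2 -6.5  5.8] qd7 -0.59 q7 0.25 jigy [ 0.92 -0.39 -0.02]
```

Request:
move_arm:
  moves:
    - {"fingers": 1,"xyz": [0.005,-0.001,0],"yaw": 0.05}
    - {"fingers": 1,"xyz": [0.005,-0.001,0],"yaw": 0.1}

```text
time_s: 32.5
ee_pos: [538.5, -8.1, 62.7]
eef_rot: [0.02, 0.927, 0.374, 0.006]
ft_force: [0.4, -5.3, 5.0]
gripper_width: 0.293
```

```bash
python3 t.py
```

```text
turned 3.073 tau7 0.2349 Tz 0.16 T.z -0.195 F [ 0.4 -5.3  5. ] qd7 -0.604 q7 0.13 jigy [ 0.84 -0.53 -0.03]
```

Request:
move_arm:
  moves:
    - {"fingers": 1,"xyz": [0.004,-0.003,0],"yaw": 0.05}
    - {"fingers": 1,"xyz": [0.004,-0.003,0],"yaw": 0.1}

```text
time_s: 32.7
ee_pos: [538.4, -7.9, 62.7]
eef_rot: [0.021, 0.954, 0.298, 0.007]
ft_force: [1.5, -5.9, 5.3]
gripper_width: 0.292
```

```bash
python3 t.py
```

```text
turned 3.234 tau7 0.2495 Tz 0.074 T.z -0.1 F [ 1.5 -5.9  5.3] qd7 -0.616 q7 -0.0 jigy [ 0.75 -0.66 -0.03]
```

Request:
move_arm:
  moves:
    - {"fingers": 1,"xyz": [0.004,-0.003,0],"yaw": 0.05}
    - {"fingers": 1,"xyz": [0.004,-0.003,0],"yaw": 0.1}

```text
time_s: 32.9
ee_pos: [538.4, -7.8, 62.7]
eef_rot: [0.021, 0.975, 0.221, 0.008]
ft_force: [1.3, -5.8, 5.8]
gripper_width: 0.293
```

```bash
python3 t.py
```

```text
turned 3.394 tau7 0.2417 Tz 0.147 T.z -0.171 F [ 1.3 -5.8  5.8] qd7 -0.63 q7 -0.13 jigy [ 0.63 -0.77 -0.03]
```

Joint 7's torque is steady at about 0.24 N m with little noise, so the screw is not seated yet. I'll carry on in small steps.

Request:
move_arm:
  moves:
    - {"fingers": 1,"xyz": [0.003,-0.004,0],"yaw": 0.05}
    - {"fingers": 1,"xyz": [0.003,-0.004,0],"yaw": 0.1}

```text
time_s: 33.1
ee_pos: [538.4, -7.7, 62.8]
eef_rot: [0.021, 0.99, 0.142, 0.01]
ft_force: [1.1, -5.9, 5.0]
gripper_width: 0.295
```

```bash
python3 t.py
```

```text
turned 3.555 tau7 0.2116 Tz 0.165 T.z -0.184 F [ 1.1 -5.9  5. ] qd7 -0.642 q7 -0.27 jigy [ 0.5  -0.86 -0.03]
```

Request:
move_arm:
  moves:
    - {"fingers": 1,"xyz": [0.002,-0.004,0],"yaw": 0.05}
    - {"fingers": 1,"xyz": [0.002,-0.004,0],"yaw": 0.1}

```text
time_s: 33.3
ee_pos: [538.4, -7.5, 62.8]
eef_rot: [0.021, 0.998, 0.062, 0.012]
ft_force: [0.8, -5.3, 4.5]
gripper_width: 0.292
```

```bash
python3 t.py
```

```text
turned 3.715 tau7 0.1692 Tz 0.177 T.z -0.194 F [ 0.8 -5.3  4.5] qd7 -0.657 q7 -0.41 jigy [ 0.36 -0.93 -0.03]
```

Request:
move_arm:
  moves:
    - {"fingers": 1,"xyz": [0.001,-0.005,0],"yaw": 0.05}
    - {"fingers": 1,"xyz": [0.001,-0.005,0],"yaw": 0.1}

```text
time_s: 33.5
ee_pos: [538.5, -7.4, 62.9]
eef_rot: [0.022, 1.0, -0.017, 0.014]
ft_force: [1.5, -5.6, 4.1]
gripper_width: 0.294
```

```bash
python3 t.py
```

```text
turned 3.875 tau7 0.1146 Tz 0.321 T.z -0.33 F [ 1.5 -5.6  4.1] qd7 -0.665 q7 -0.54 jigy [ 0.2  -0.98 -0.04]
```

Request:
move_arm:
  moves:
    - {"fingers": 1,"xyz": [0.001,-0.005,0],"yaw": 0.05}
    - {"fingers": 1,"xyz": [0.001,-0.005,0],"yaw": 0.1}

```text
time_s: 33.7
ee_pos: [538.5, -7.3, 62.9]
eef_rot: [0.022, 0.995, -0.097, 0.016]
ft_force: [0.3, -5.2, 6.2]
gripper_width: 0.294
```

```bash
python3 t.py
```

```text
turned 4.035 tau7 0.0504 Tz 0.347 T.z -0.358 F [ 0.3 -5.2  6.2] qd7 -0.676 q7 -0.68 jigy [ 0.05 -1.   -0.04]
```

Wrist torque has climbed from about 0.15 to 0.35 N m since roughly 3.4 rad, so the screw is seated, maybe 0.5 to 0.6 rad past touch. I'll stop here and back off slightly, using the torque while moving back to check how far past touch it is.

Request:
move_arm:
  moves:
    - {"fingers": 1,"xyz": [0,0,0],"yaw": -0.06}
    - {"fingers": 1,"xyz": [0,0,0],"yaw": -0.1}

```text
time_s: 33.9
ee_pos: [538.5, -7.5, 62.9]
eef_rot: [0.023, 0.999, -0.018, 0.014]
ft_force: [0.6, -4.1, 4.7]
gripper_width: 0.297
```

```bash
python3 t.py; python3 - <<'E'
from h import *
for k in range(6):
    cams.camera('top'); s=bot.read_state(); print(s['wrist_torque'][2].round(3),s['tau'][6].round(3),s['qd'][6].round(3),s['ft_force'].round(1))
E
python3 t.py
```

```text
turned 3.876 tau7 -0.2843 Tz -0.03 T.z 0.032 F [ 0.6 -4.1  4.7] qd7 0.527 q7 -0.54 jigy [ 0.2  -0.98 -0.04]
0.078 0.045 -0.106 [ 0.3 -5.2  3.1]
0.205 -0.022 -0.034 [ 1.5 -5.   4.6]
0.209 -0.189 -0.006 [ 1.4 -4.7  4.2]
0.245 -0.215 0.001 [ 1.5 -5.2  3.2]
0.189 -0.212 0.001 [ 0.7 -4.2  4.1]
0.218 -0.212 0.001 [ 1.3 -5.6  3.6]
turned 3.878 tau7 -0.2116 Tz 0.218 T.z -0.217 F [ 1.3 -5.6  3.6] qd7 0.001 q7 -0.55 jigy [ 0.2  -0.98 -0.04]
```

Forward and backward torque at 3.88 rad (0.33 and -0.03 N m) average 0.15 N m, which puts the screw about 0.45 ± 0.1 rad past touch. That is snug, so I'll release and lift away.

Request:
move_arm:
  moves:
    - {"fingers": -0.2,"xyz": [0,0,0],"yaw": 0}
    - {"fingers": -0.2,"xyz": [0,0,0],"yaw": 0}
    - {"fingers": -0.2,"xyz": [0,0,0],"yaw": 0}
    - {"fingers": -0.2,"xyz": [0,0,-0.1],"yaw": 0}
    - {"fingers": -0.2,"xyz": [0,0,-0.25],"yaw": 0}
    - {"fingers": -0.2,"xyz": [0,0,-0.4],"yaw": 0}
    - {"fingers": -0.2,"xyz": [0,0,-0.5],"yaw": 0}
    - {"fingers": -0.2,"xyz": [0,0,-0.5],"yaw": 0}

```text
time_s: 35.0
ee_pos: [536.7, -1.4, 190.3]
eef_rot: [0.023, 0.999, -0.019, 0.016]
ft_force: [-0.6, 0.9, -0.0]
gripper_width: 0.602
```

```bash
python3 -c "
from h import *
go(380,-120,190)"
```

```text
at [536.7  -1.4 190.3] jaw -92.2 w 0.602 F [-0.6  0.9 -0. ] t 35.0 q7 -0.76 q1 -0.89
 xyz [-0.6088, 0.4973, 0.0029] tilt z [ 0.032 -0.046 -0.998]
```

Request:
move_arm:
  moves:
    - {"fingers": -0.2,"xyz": [-0.15,0.12,0],"yaw": 0}
    - {"fingers": -0.2,"xyz": [-0.3,0.24,0],"yaw": 0}
    - {"fingers": -0.2,"xyz": [-0.45,0.36,0],"yaw": 0}
    - {"fingers": -0.2,"xyz": [-0.6,0.5,0],"yaw": 0}
    - {"fingers": -0.2,"xyz": [-0.6,0.5,0],"yaw": 0}
    - {"fingers": -0.2,"xyz": [-0.6,0.5,0],"yaw": 0}

```text
time_s: 35.6
ee_pos: [380.9, -120.4, 190.3]
eef_rot: [0.021, 0.999, -0.02, 0.016]
ft_force: [0.9, -0.3, 0.8]
gripper_width: 0.599
```

```bash
python3 look.py "[]" l7.png
python3 - <<'E'
from h import *
jrects()
z=np.load('/tmp/l.npz'); save(np.hstack([z['p'][140:240,235:375],cv2.resize(z['p2'][160:250,275:401],(140,100))]),'l7j.png',None,2.8)
for k,n in(('d','top'),('d2','scene')):
    P=cloud(z[k],cams.camera_info(n)); r=rect(P,(500,580,-50,35),(84,100)); print('knob',r, tojig(r[0]))
E
```

```text
tray-in (array([ 610.3, -361.3]), array([26.3, 55.2]), 70.8, 166, np.float64(27.8), array([ 608.1, -360.1]))
top row 636 ((0.8967380523681641, 31.013946533203125), (141.95651245117188, 63.84176254272461), 88.91790771484375) 49.08779406608145
  spig 2 547.7 [[-0.20000000298023224, 0.20000000298023224], [-0.10000000149011612, 68.5]]
  spig 3 392.7 [[-7.0, -24.200000762939453], [2.299999952316284, 9.300000190734863], [-0.4000000059604645, 68.9000015258789]]
scene row 526 ((0.4189929962158203, 31.195770263671875), (141.5919189453125, 65.00025939941406), 89.57796478271484) 47.639426370230964
  spig 2 425.4 [[2.9000000953674316, 5.5], [1.5, 71.80000305175781]]
  spig 3 271.9 [[14.600000381469727, -5.099999904632568], [-7.400000095367432, 14.800000190734863], [1.5, 71.80000305175781]]
knob (array([537.9,  -8.5]), array([25.2, 25.2]), 1.3, 79, np.float64(91.2), array([538.4,  -8.7])) [ -1.18547835 -23.76288369]
knob (array([540.7,  -5.9]), array([28.6, 22.4]), 11.0, 55, np.float64(89.9), array([541.6,  -5.8])) [  0.91624115 -20.5718376 ]
```

View pics/l7j.png

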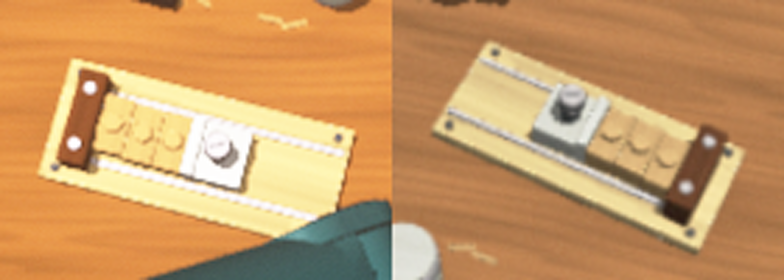

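```bash
python3 - <<'E'
from h import *
a=np.load('/tmp/top.npz')['p']; b=np.load('/tmp/l.npz')['p']; i=cams.camera_info('top')
o=[]
for p,c in((a,(521.5,-77.7)),(b,(539.2,-7.3))):
    u,v=proj([*c,91],i)[0]; o.append(cv2.resize(cv2.getRectSubPix(p,(22,22),(float(u),float(v))),(380,380),interpolation=cv2.INTER_CUBIC))
save(np.hstack(o),'slot.png')
E
```

```text
(no output)
```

View pics/slot.png

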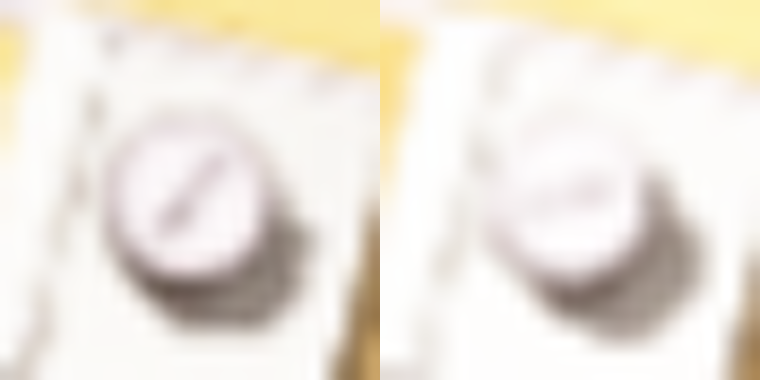

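The slot has turned about 34° + 180° clockwise, which matches the tool's 222°, so the grip did not slip much. The row is tight, so I'll hand in.

```bash
python3 -c "
from bench import bot
print(bot.close_job())"
```

```text
the job is handed in; nothing more can be done
None
```

I finished the job and handed it in at about 36 s; handing in gives no verdict.

- **Offcut:** it lies in the middle of the scrap tray, confirmed by picture and depth.
- **Feet:** this start had three, and all stand upright across the channel. After locking, the row was centred within about 1 mm. No gaps showed, and the fence stood about 0.8 mm beyond the ideal spot, which is within measuring error.
- **Fence:** I pushed it until travel stopped, with 7 N rising to about 13 N.
- **Thumbscrew:** I turned it about 4.0 rad and then backed it off to about 3.88 rad, because wrist torque had already risen from about 0.15 to 0.35 N m.
    - **Seating:** torque forward and backward puts it roughly 0.45 rad past first touch, or about 40–50 N, inside the snug range. That estimate is good to about ±0.15 rad because the wrist torque is noisy by about 0.05 N m.
    - **Slip check:** the slot in the knob showed about 214° of turn against the tool's 222°, so there was little or no slip.

**Disagreements:** the two cameras differed by 2–3 mm in position, so I averaged them. Joint 7's own torque reading could not be used alone, because it drifted as the arm's posture changed. I did not measure the other items on the bench at the end, but I saw no contact with them during the run.

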